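# Sort the cabinet hardware into its stock bins

## Robot

A 6-joint arm with a two-finger parallel gripper is mounted at the origin on the work surface. World frame = base frame: x ahead of the robot, y to its left, z up, the work surface at z = 0. Lengths are in m, angles in rad, forces in N, time in s.
With the tool pointing down it reaches from about 0.3 to 0.875 m from the base axis. Payload 6.4 kg.
Tool frame: the origin (TCP) lies between the finger pads; the fingertips stand 25 mm ahead of it and the grasp point (between the pads) lies 6 mm ahead of it; z points along the fingers, y is the line along which they close (so a half turn about z gives the same grasp; the last joint's range is limited). The gripper opens to 88 mm and grips with 3 to 60 N. Pads are 18 mm wide; open, the fingers measure 123 mm over their backs; the gripper's body (75 mm by 187 mm) begins 45 mm behind the grasp point.
Start: joints at [-1.417, 0.181, 1.607, -0, 1.354, -0.206], TCP at [0.202, -0.538, 0.234] pointing down, gripper open.
Joint ranges: [-2.99, 2.99], [-0.89, 2.07], [0.3, 2.58], [-1.14, 4.28], [0, 2.63], [-3.12, 3.12]. Speed limits (rad/s): [2.57, 2.57, 3.01, 3.14, 3.14, 3.14].

## Interface

Orientations are given as a 3x3 rotation matrix whose columns are the frame's x, y, z axes.
In Python, from rig import bot, eyes gives the robot as it stands. The module is installed in compiled form; this text tells all that it offers.
- The arm moves only by the tool servo_tool, never from a script. Its argument "steps" is text: rows parted by semicolons, each of 6 numbers parted by spaces: the shift along the tool's x, y, z in units of 40 mm (1.0 is 40 mm), then the turn, a rotation vector about the tool's x, y, z in units of 5 degrees (1.0 is 5 degrees). In form: dx dy dz rx ry rz; .... A call has 1 to 12 rows; each row is the pose to reach, as a shift and turn from the pose commanded when the call began, along the tool's axes at that moment; what a row does not reach only later rows make up. A row lasts 1/12 s, in which the tool goes at most 41.7 mm and 7.16 degrees, less where a joint would pass 70% of its speed; a pose out of reach is approached as far as the arm can. A call with a gripper value outside its range is refused whole. "hand" is the closure, from 0 (fully open) to 1 (shut), set as the call begins (left out, the last holds). The fingers move at their own pace and stop on an object; "grip_force" is the grip in N (left out, the last holds). Time passes only in rows, so rows that repeat a pose let the fingers close. It gives the time, the measured TCP pose, the force, the opening and the grip force at its end, in the units of the state.
- bot.get_obs(): the state, without advancing time (a new reading comes with each control period).
- eyes.capture(name): name is "scene" or "side" or "wrist"; returns a dict with "image" (384x512x3 uint8, red, green, blue), "z_map" (384x512 float32, m along the optical axis (not along the pixel's ray), 0 where there is no reading), "fov_y" (degrees; the focal length in pixels is half the picture's height over the tangent of half this angle, whatever the lens; pixels are square), "cx", "cy" (the principal point, pixels), "k1" (the pictures are not rectified: a ray, as slopes to the right and down, at radius r is drawn at 1 + k1 r^2 times it, then the intrinsics apply), "extrinsics" (4x4, takes a point from camera to world coordinates); the wrist camera has in their place "mount" (4x4, takes a point from camera to tool coordinates, whose origin is the TCP and whose axes are the flange's). Camera axes: x right, y down, z forward; pixel columns grow to the right and rows downward; lengths in m; the calibration is good to about 2 mm. A picture is of the moment at which its call begins: read the wrist's pose just before it.
- bot.hand_in(): hands the job in; it is judged then, once.
The state is a dict: "time": time; "joint_positions": joint angles; "dq": joint speeds; "joint_efforts": joint torques, N m; "position": TCP position; "tool_rot": TCP orientation; "wrist_force": force on the tool from outside, world axes, zero at the start; "torque": the same for the moment, N m; "finger_gap": finger opening in m; "gripper_force": force on a finger pad.
Only numpy, scipy, OpenCV 4.12 (cv2) and the standard library are available. Lean on these libraries where they do the work, as an engineer would, in place of code of your own. Each camera call takes 0.05 s, during which the arm holds its last target. There are 200 camera calls.

## Task

The hardware for the next cabinets lies mixed on the carpeted welding board: put the two castors in the blue bin, the two levelling feet in the yellow bin and the bow handle in the red bin. Set every piece down flat on the bin's floor the way it stands now (castors on their plates, feet on their pads with the studs up, the handle on its two ends), side by side and not on top of one another. Do not tip over the two glue bottles that stand among them.

Things in the scene. Friction and masses are not known exactly. Their poses are not given: they have to be found in the camera images.
- castor_1: Rigid castor lying upside down (mm): steel plate 46 x 46 x 3 below, fork and dark wheel (grey hub, diameter 40, 18 wide) above; 55 tall, 110 g. Origin: centre of plate's underside, z up; it rests on the board, 12 above the bench. Wheel centre 10 along +x, 35 up, axle along y. Grip the fork's flat cheeks across y: 25.5 over their outsides, x -1 to 19, 12 to 42 up. Same as the other castor.
- castor_2: Rigid castor lying upside down (mm): steel plate 46 x 46 x 3 below, fork and dark wheel (grey hub, diameter 40, 18 wide) above; 55 tall, 110 g. Origin: centre of plate's underside, z up; it rests on the board, 12 above the bench. Wheel centre 10 along +x, 35 up, axle along y. Grip the fork's flat cheeks across y: 25.5 over their outsides, x -1 to 19, 12 to 42 up. Same as the other castor.
- foot_1: Levelling foot standing on its pad (mm): round black pad diameter 44, 13 thick, steel nut up to 19, then an upright threaded steel stud diameter 10 up to 52; 60 g. Origin: centre of the pad's underside, z up; it rests on the board, 12 above the bench; round, so yaw has no meaning. Grip the stud above the nut. Same as the other foot.
- foot_2: Levelling foot standing on its pad (mm): round black pad diameter 44, 13 thick, steel nut up to 19, then an upright threaded steel stud diameter 10 up to 52; 60 g. Origin: centre of the pad's underside, z up; it rests on the board, 12 above the bench; round, so yaw has no meaning. Grip the stud above the nut. Same as the other foot.
- handle: Aluminium bow handle standing like a bridge on two black ends (mm): 100 long (x), 40 tall, 90 g. Grip bar along x: 14 wide (y), 10 thick, top 40 and underside 30 up, clear beneath for 60 of its length; black ends 20 (x) by 24 (y) by 6. Origin: centre of the underside, z up, on the board 12 above the bench. Grip the bar at its middle across y.
- bin_blue: Blue plastic stock bin for the castors, open above, fixed on the board beyond the hardware (mm): 150 (x) by 130 (y) outside, walls and floor 4 thick, inside 142 by 122. Back (+x) and rear of the sides 55 high; front lip (-x, white card) and front 58 of the sides 34 high (above the underside). Origin: centre of its underside, z up, 12 above the bench; inner floor 4 above it.
- bin_yellow: Yellow plastic stock bin for the levelling feet, open above, fixed on the board beyond the hardware (mm): 150 (x) by 130 (y) outside, walls and floor 4 thick, inside 142 by 122. Back (+x) and rear of the sides 55 high; front lip (-x, white card) and front 58 of the sides 34 high (above the underside). Origin: centre of its underside, z up, 12 above the bench; inner floor 4 above it.
- bin_red: Red plastic stock bin for the bow handle, open above, fixed on the board beyond the hardware (mm): 150 (x) by 130 (y) outside, walls and floor 4 thick, inside 142 by 122. Back (+x) and rear of the sides 55 high; front lip (-x, white card) and front 58 of the sides 34 high (above the underside). Origin: centre of its underside, z up, 12 above the bench; inner floor 4 above it.
- glue_1: Grey glue bottle, paper label, white pointed nozzle, standing upright among the hardware (mm): diameter 44, 115 tall, 120 g. An obstacle, not to be sorted or tipped. Origin: centre of its underside, z up, on the board 12 above the bench.
- glue_2: Grey glue bottle, paper label, white pointed nozzle, standing upright among the hardware (mm): diameter 44, 115 tall, 120 g. An obstacle, not to be sorted or tipped. Origin: centre of its underside, z up, on the board 12 above the bench.

How it is judged:
By the outcome, as a careful person would: the job done as asked, in the order asked, and still so for the second after the job is handed in, with the robot touching nothing.
It also fails if it takes over 131 s, if anything falls off the work surface, if the arm or the gripper's body presses on something with over 40 N, if the wrist force passes 120 N, or if a joint passes its speed limit or range.

## Working session

There is one attempt and no reset: what is moved stays moved. The work goes in short steps, Python scripts to look and compute and a tool call to move; the robot and the scene stay as the last step left them, time stands still between calls to the robot, and variables do not carry over. Pictures are saved under pics/ and viewed, at most 14 in all, crops included, and the job is handed in when it is done.

Besides the shell and the picture viewer there is one more tool, called after "Request:" by a JSON object that holds its "name" and its "arguments". servo_tool: Moves the arm, as the interface text tells. Its arguments: {"type":"object","properties":{"steps":{"type":"string"},"hand":{"type":"number"},"grip_force":{"type":"number"}},"required":["steps"]}

```bash
mkdir -p pics
cat > h.py <<'E'
import numpy as np, cv2
from rig import bot, eyes
def cap(n):
    o=bot.get_obs(); c=eyes.capture(n)
    if 'extrinsics' in c: T=np.array(c['extrinsics'])
    else:
        W=np.eye(4); W[:3,:3]=np.array(o['tool_rot']); W[:3,3]=o['position']; T=W@np.array(c['mount'])
    c['T']=T; return c
def cloud(c):
    h,w=c['z_map'].shape; f=h/2/np.tan(np.radians(c['fov_y'])/2)
    K=np.array([[f,0,c['cx']],[0,f,c['cy']],[0,0,1]])
    uv=np.stack(np.meshgrid(np.arange(w),np.arange(h)),-1).reshape(-1,1,2).astype(float)
    n=cv2.undistortPoints(uv,K,np.array([c['k1'],0,0,0.])).reshape(h,w,2)
    z=c['z_map']; P=np.dstack([n*z[...,None],z])
    P=P@c['T'][:3,:3].T+c['T'][:3,3]; P[z==0]=np.nan
    return P
def save(c,name): cv2.imwrite('pics/'+name,c['image'][:,:,::-1])
E
python3 - <<'E'
from h import *
o=bot.get_obs(); print(o)
for n in('scene','side'):
    c=cap(n); save(c,n+'0.png'); P=cloud(c); np.savez(n+'0.npz',P=P,im=c['image'])
    print(n,c['T'][:3,3],c['T'][:3,2],c['fov_y'],c['k1'])
    for v in range(20,384,60): print([tuple(np.round(P[v,u],3)) for u in range(30,512,90)])
a=cv2.imread('pics/scene0.png');b=cv2.imread('pics/side0.png')
E
```

```text
{'time': 0.0, 'joint_positions': array([-1.41730390e+00,  1.81506132e-01,  1.60799027e+00, -1.29753610e-05,
        1.35378976e+00, -2.06276569e-01]), 'dq': array([-1.02313507e-04, -7.69720809e-04,  1.76363082e-03, -1.72817566e-04,
        7.82313362e-05,  1.40951510e-03]), 'joint_efforts': array([-1.09129153e-04, -4.33870232e+01, -3.41850007e+01,  7.01436773e-02,
        3.84555745e-02, -1.43961383e-04]), 'position': array([ 0.20237521, -0.53763939,  0.23343834]), 'tool_rot': array([[ 9.35977235e-01,  3.52060422e-01, -2.71442958e-04],
       [ 3.52060368e-01, -9.35975802e-01,  1.67165871e-03],
       [ 3.34460830e-04, -1.66019880e-03, -9.99998566e-01]]), 'wrist_force': array([-0.07595857,  0.14241967,  0.2833034 ]), 'torque': array([-0.01793804, -0.0176098 , -0.01074141]), 'gripper_force': 0.0, 'finger_gap': 0.08807816797849044}
scene [1.20778272 0.566042   0.68415964] [-0.62647892 -0.51991842 -0.580697  ] 45.4301201853435 0.03923391554872001
[(np.float64(0.325), np.float64(-1.303), np.float64(0.162)), (np.float64(0.123), np.float64(-1.001), np.float64(0.175)), (np.float64(-0.794), 
[... 4282 characters left out ...]
p.float64(0.868), np.float64(0.414), np.float64(0.075)), (np.float64(0.731), np.float64(0.36), np.float64(0.011)), (np.float64(0.556), np.float64(0.339), np.float64(0.01)), (np.float64(0.383), np.float64(0.323), np.float64(0.014)), (np.float64(0.205), np.float64(0.296), np.float64(-0.0)), (np.float64(0.024), np.float64(0.28), np.float64(-0.0))]
[(np.float64(0.763), np.float64(0.548), np.float64(0.166)), (np.float64(0.692), np.float64(0.474), np.float64(0.012)), (np.float64(0.535), np.float64(0.455), np.float64(0.012)), (np.float64(0.378), np.float64(0.437), np.float64(0.01)), (np.float64(0.218), np.float64(0.417), np.float64(-0.001)), (np.float64(0.056), np.float64(0.403), np.float64(-0.0))]
```

View pics/scene0.png

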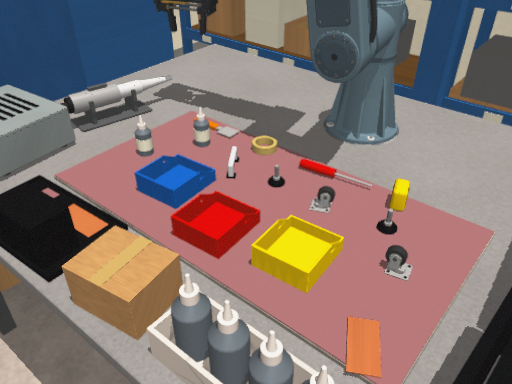

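View pics/side0.png

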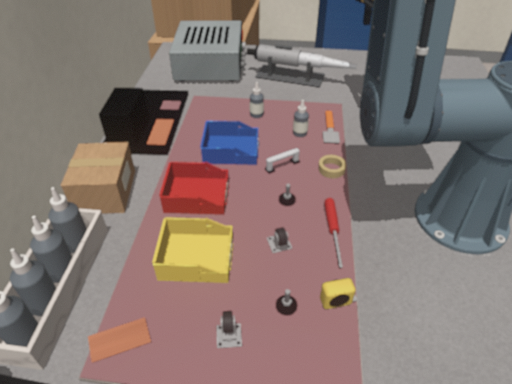

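The scene view shows castors at (322,197) and (397,260), feet at (276,177) and (387,222), and the handle at (232,162). The bottles are at (144,137) and (201,127), with bins blue (176,178), red (216,222) and yellow (298,250). The side view agrees. Next I'll build a top-down map from both clouds.

Run:
```python
from h import *
H=np.full((480,800),-1.);I=np.zeros((480,800,3),np.uint8)
pts=[];cols=[]
for n in('scene','side'):
    d=np.load(n+'0.npz'); pts.append(d['P'].reshape(-1,3)); cols.append(d['im'].reshape(-1,3))
    # cross-camera check on board
P=np.vstack(pts);C=np.vstack(cols);src=np.r_[np.zeros(len(pts[0])),np.ones(len(pts[1]))]
m=(P[:,0]>.25)&(P[:,0]<.85)&(P[:,1]>-.5)&(P[:,1]<.5)&(P[:,2]<.14)&(P[:,2]>-.01)
P,C,src=P[m],C[m],src[m]; np.savez('m.npz',P=P,C=C,src=src)
o=np.argsort(P[:,2]);P,C,src=P[o],C[o],src[o]
u=((.5-P[:,1])*800).astype(int).clip(0,799); v=((.85-P[:,0])*800).astype(int).clip(0,479)
I[v,u]=C; H[v,u]=P[:,2]
I=cv2.dilate(I,np.ones((3,3)))
cv2.imwrite('pics/top.png',I[:,:,::-1])
# clusters above 20mm
M=cv2.morphologyEx((H>.022).astype(np.uint8),cv2.MORPH_CLOSE,np.ones((7,7)))
n,L,S,c=cv2.connectedComponentsWithStats(M)
for i in range(1,n):
    if S[i,4]<60: continue
    k=L[v,u]==i; k&=P[:,2]>.02; q=P[k]
    print(i,len(q),'min',q.min(0).round(3),'max',q.max(0).round(3),'med',np.median(q,0).round(3),'col',C[k].mean(0).round())
```

```text
1 2797 min [0.841 0.129 0.02 ] max [0.85  0.471 0.074] med [0.844 0.333 0.054] col [138. 132. 126.]
2 1866 min [ 0.823 -0.088  0.02 ] max [0.85  0.077 0.103] med [0.838 0.042 0.086] col [154. 122.  86.]
3 4386 min [ 0.573 -0.071  0.02 ] max [0.735 0.072 0.071] med [0.673 0.01  0.043] col [150.  34.  29.]
4 5135 min [0.534 0.12  0.02 ] max [0.697 0.264 0.072] med [0.639 0.201 0.045] col [182. 155.  42.]
5 3568 min [ 0.515 -0.265  0.02 ] max [ 0.677 -0.121  0.072] med [ 0.612 -0.183  0.043] col [ 40.  73. 132.]
6 838 min [ 0.52  -0.395  0.02 ] max [ 0.567 -0.354  0.128] med [ 0.546 -0.367  0.067] col [147. 144. 138.]
7 830 min [0.501 0.341 0.02 ] max [0.533 0.383 0.069] med [0.521 0.367 0.053] col [99. 94. 92.]
8 431 min [ 0.402 -0.17   0.02 ] max [ 0.491 -0.103  0.056] med [ 0.452 -0.131  0.048] col [183. 177. 176.]
9 553 min [0.416 0.122 0.02 ] max [0.452 0.166 0.071] med [0.438 0.15  0.053] col [94. 86. 85.]
10 296 min [ 0.408 -0.022  0.02 ] max [0.446 0.014 0.065] med [ 0.429 -0.002  0.026] col [85. 76. 76.]
11 511 min [0.394 0.276 0.02 ] max [0.432 0.312 0.066] med [0.415 0.296 0.026] col [79. 71. 70.]
12 839 min [ 0.382 -0.312  0.02 ] max [ 0.428 -0.267  0.131] med [ 0.409 -0.282  0.068] col [146. 142. 135.]
13 674 min [ 0.278 -0.171  0.02 ] max [ 0.353 -0.095  0.039] med [ 0.316 -0.13   0.032] col [167. 145.  96.]
14 1348 min [0.282 0.251 0.02 ] max [0.35  0.297 0.072] med [0.323 0.281 0.062] col [181. 159.  58.]
15 867 min [ 0.297 -0.005  0.02 ] max [0.338 0.198 0.042] med [0.32  0.067 0.032] col [177.  67.  64.]
19 25 min [ 0.316 -0.287  0.02 ] max [ 0.331 -0.256  0.025] med [ 0.323 -0.276  0.022] col [190. 187. 182.]
21 195 min [ 0.303 -0.411  0.02 ] max [ 0.328 -0.299  0.029] med [ 0.315 -0.343  0.025] col [206. 130.  75.]
25 20 min [ 0.291 -0.278  0.02 ] max [ 0.31  -0.254  0.024] med [ 0.301 -0.266  0.022] col [190. 184. 180.]
```

View pics/top.png

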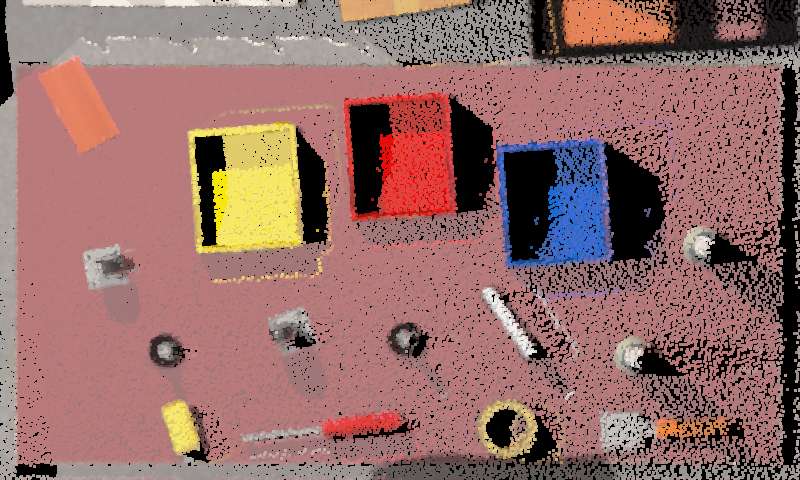

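```bash
cat >> h.py <<'E'
from scipy.spatial.transform import Rotation as Ro
def go(x,y,z,yawdeg):
    """print shift/turn in servo units to TCP pose (tool down, tool x at yaw)"""
    o=bot.get_obs(); R=np.array(o['tool_rot']); a=np.radians(yawdeg)
    D=np.array([[np.cos(a),np.sin(a),0],[np.sin(a),-np.cos(a),0],[0,0,-1]])
    s=R.T@(np.array([x,y,z])-o['position'])/.04
    r=Ro.from_matrix(R.T@D).as_rotvec(degrees=True)/5
    print('units',s.round(3),r.round(2),'rows',max(np.linalg.norm(s)*40/41.7,np.linalg.norm(r)*5/7.16).round(1),'t',round(o['time'],2),'q',np.round(o['joint_positions'],2))
E
python3 - <<'E'
from h import *
go(.40,.16,.40,0)
c=cap('wrist');print(np.array(c['mount']).round(3),c['fov_y'])
E
```

```text
units [ 10.767 -14.592  -4.137] [-0.02 -0.    4.12] rows 17.8 t 0.1 q [-1.42  0.18  1.61 -0.    1.35 -0.21]
[[ 0.001 -0.955 -0.298  0.077]
 [ 1.     0.001 -0.     0.   ]
 [ 0.001 -0.298  0.955 -0.152]
 [ 0.     0.     0.     1.   ]] 61.70049955847278
```

Request:
{"name": "servo_tool", "arguments": {"steps": "0.8 -0.8 -0.25 0 0 0.24;1.6 -1.6 -0.5 0 0 0.5;2.3 -2.3 -0.7 0 0 0.75;3 -3 -0.9 0 0 1;3.7 -3.7 -1.1 0 0 1.2;4.4 -4.4 -1.3 0 0 1.4;5.1 -5.1 -1.5 0 0 1.6;5.8 -5.8 -1.7 0 0 1.8;6.5 -6.5 -1.9 0 0 2;7.2 -7.2 -2.1 0 0 2.2;7.8 -7.8 -2.4 0 0 2.4;8 -8 -2.5 0 0 2.4", "hand": 0}}

```text
time: 1.15
position: [0.3906, -0.1225, 0.3359]
tool_rot: [[0.988, 0.153, 0.003], [0.153, -0.988, 0.0], [0.003, 0.0, -1.0]]
wrist_force: [0.5, -0.2, 0.6]
finger_gap: 0.0878
gripper_force: 0.0
```

```bash
python3 -c "
from h import *
go(.52,.16,.40,0)"
```

```text
units [ 4.279 -6.485 -1.593] [ 0.   -0.03  1.76] rows 7.6 t 1.15 q [-0.6  -0.29  1.85  0.    1.58  0.82]
```

Request:
{"name": "servo_tool", "arguments": {"steps": "4.28 -6.49 -1.6 0 0 1.76;4.28 -6.49 -1.6 0 0 1.76;4.28 -6.49 -1.6 0 0 1.76;4.28 -6.49 -1.6 0 0 1.76;4.28 -6.49 -1.6 0 0 1.76;4.28 -6.49 -1.6 0 0 1.76;4.28 -6.49 -1.6 0 0 1.76;4.28 -6.49 -1.6 0 0 1.76;4.28 -6.49 -1.6 0 0 1.76;4.28 -6.49 -1.6 0 0 1.76;4.28 -6.49 -1.6 0 0 1.76;4.28 -6.49 -1.6 0 0 1.76"}}

```text
time: 2.15
position: [0.5192, 0.1553, 0.3978]
tool_rot: [[1.0, -0.004, -0.001], [-0.004, -1.0, -0.0], [-0.001, 0.0, -1.0]]
wrist_force: [-0.7, -0.4, 1.2]
finger_gap: 0.0884
gripper_force: 0.0
```

```bash
python3 -c "
from h import *
c=cap('wrist'); P=cloud(c); np.savez('w1.npz',P=P,im=c['image'])
cv2.imwrite('pics/w1.png',cv2.resize(c['image'][:,:,::-1],(800,600)))
print(bot.get_obs()['position'])
"
```

```text
[0.5193133  0.15515411 0.3980544 ]
```

View pics/w1.png

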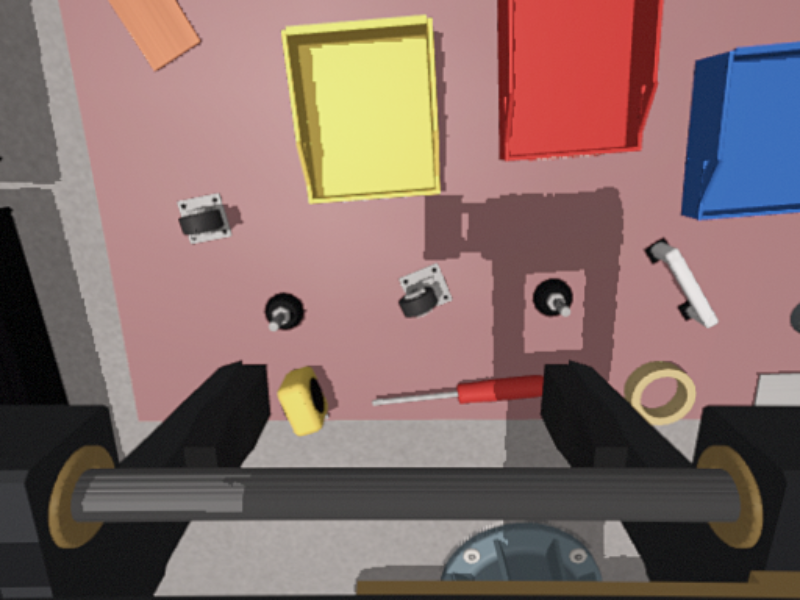

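```bash
cat > fit.py <<'E'
from h import *
def castor(P,C,cx,cy,rad=.05):
    P=P.reshape(-1,3);C=C.reshape(-1,3).astype(float)
    m=(np.hypot(P[:,0]-cx,P[:,1]-cy)<rad)
    Q,c=P[m],C[m]
    w=Q[Q[:,2]>.056][:,:2]
    r=cv2.minAreaRect((w*1000).astype(np.float32)); wc=np.array(r[0]);
    b=cv2.boxPoints(r); e=[b[1]-b[0],b[2]-b[1]]; L=max(e,key=np.linalg.norm)
    ang=np.degrees(np.arctan2(L[1],L[0]))%180
    sat=c.max(1)-c.min(1)
    p=Q[(Q[:,2]<.020)&(Q[:,2]>.009)&(sat<25)&(c.mean(1)>90)]
    pr=cv2.minAreaRect((p[:,:2]*1000).astype(np.float32))
    print('wheel c',wc.round(1),'size',np.round(r[1],1),'long axis',ang.round(1),'zmax',Q[:,2].max().round(4),'| plate c',np.round(pr[0],1),np.round(pr[1],1),round(pr[2],1),'n',len(w),len(p), 'zmed',np.median(p[:,2]).round(4))
def foot(P,C,cx,cy):
    P=P.reshape(-1,3);m=np.hypot(P[:,0]-cx,P[:,1]-cy)<.03
    Q=P[m]; t=Q[Q[:,2]>.058]; p=Q[(Q[:,2]>.019)&(Q[:,2]<.028)]
    print('foot top',t.mean(0).round(4) if len(t) else None,len(t),'circ',cv2.minEnclosingCircle((p[:,:2]*1000).astype(np.float32)))
def bar(P,C,cx,cy):
    P=P.reshape(-1,3);m=np.hypot(P[:,0]-cx,P[:,1]-cy)<.07
    Q=P[m]; t=Q[Q[:,2]>.046]; r=cv2.minAreaRect((t[:,:2]*1000).astype(np.float32))
    print('bar',np.round(r[0],1),np.round(r[1],1),round(r[2],1),t[:,2].max())
E
python3 - <<'E'
from fit import *
d=np.load('w1.npz');P,C=d['P'],d['im']
for nm in('w1','side0','scene0'):
    d=np.load(nm+'.npz');P,C=d['P'],d['im']; print(nm)
    castor(P,C,.52,.366);castor(P,C,.438,.143);foot(P,C,.412,.294);foot(P,C,.426,-.004);bar(P,C,.447,-.135)
    Q=P.reshape(-1,3);c=C.reshape(-1,3)
    for n,x,y in(('blue',.596,-.19),('red',.655,0),('yel',.616,.19)):
        m=(abs(Q[:,0]-x)<.1)&(abs(Q[:,1]-y)<.09)&(Q[:,2]>.06)&(Q[:,2]<.072)&(c.max(1).astype(int)-c.min(1)>50)
        r=cv2.minAreaRect((Q[m][:,:2]*1000).astype(np.float32));
        m2=(abs(Q[:,0]-x)<.1)&(abs(Q[:,1]-y)<.09)&(Q[:,2]>.042)&(Q[:,2]<.072)&(c.max(1).astype(int)-c.min(1)>20)
        r2=cv2.minAreaRect((Q[m2][:,:2]*1000).astype(np.float32))
        print(n,[np.round(a,1) for a in r],[np.round(a,1) for a in r2])
    for x,y in((.546,-.373),(.407,-.287)):
        m=(np.hypot(Q[:,0]-x,Q[:,1]-y)<.04)&(Q[:,2]>.12); 
        if m.sum(): print('glue',Q[m].mean(0).round(4))
E
```

```text
w1
wheel c [518.1 357.9] size [26.5 37.3] long axis 100.4 zmax 0.0716 | plate c [515.9 368.7] [46.5 47.7] 11.3 n 341 349 zmed 0.0166
wheel c [433.2 141.9] size [25.4 36.8] long axis 112.8 zmax 0.0703 | plate c [436.9 133.3] [45.9 47. ] 22.7 n 296 315 zmed 0.0167
foot top [0.4131 0.2899 0.0644] 39 circ ((411.9051513671875, 290.92919921875), 21.86865997314453)
foot top [ 0.4278 -0.007   0.0643] 40 circ ((427.1482849121094, -7.813474655151367), 21.723352432250977)
bar [ 447.5 -138.9] [96.2 14.3] 34.9 0.05603105853217133
blue [array([ 623.4, -135.3]), array([ 54.1, 124.4]), np.float64(65.8)] [array([ 596.5, -177.6]), array([152.7,  99.1]), np.float64(4.4)]
red [array([664.6,  -0. ]), array([ 95.6, 131.2]), np.float64(3.8)] [array([647.7,  -1.3]), array([137.1, 130.8]), np.float64(4.2)]
yel [array([633.3, 193.1]), array([116.4, 131.3]), np.float64(4.3)] [array([615. , 191.7]), array([153.1, 131.3]), np.float64(4.3)]
side0
wheel c [516.2 361.8] size [23.9 33.9] long axis 99.4 zmax 0.0693 | plate c [516.9 359.3] [47.5 65.9] 9.6 n 185 375 zmed 0.0152
wheel c [430.3 145.7] size [26.  31.9] lo
[... 1114 characters left out ...]
 0.0625] 20 circ ((414.1756896972656, 294.3923034667969), 21.83524513244629)
foot top [ 0.4301 -0.0061  0.0618] 16 circ ((429.681396484375, -4.868821144104004), 20.802892684936523)
bar [ 447.9 -137.5] [98.  14.2] 34.6 0.05387770589154295
blue [array([ 620.5, -191. ]), array([110.6, 133.1]), np.float64(4.2)] [array([ 597.8, -194.2]), array([155.9, 136.4]), np.float64(3.9)]
red [array([678.3,   2.3]), array([109.1, 132.3]), np.float64(3.5)] [array([655.7,  -0. ]), array([155.8, 133.6]), np.float64(4.2)]
yel [array([637.4, 194.7]), array([112. , 132.5]), np.float64(3.9)] [array([615. , 193.2]), array([156.6, 132.7]), np.float64(4.2)]
glue [ 0.5419 -0.3807  0.1244]
glue [ 0.4041 -0.2941  0.1241]
```

```bash
python3 -c "
from h import *
go(.5182,.3604,.16,101)"
```

```text
units [-0.049 -5.133  5.95 ] [-0.000e+00  1.000e-02 -2.026e+01] rows 14.1 t 2.2 q [ 0.07  0.02  1.46 -0.    1.66  1.65]
```

Request:
{"name": "servo_tool", "arguments": {"steps": "-0.05 -5.13 5.95 0 0 -20.26;-0.05 -5.13 5.95 0 0 -20.26;-0.05 -5.13 5.95 0 0 -20.26;-0.05 -5.13 5.95 0 0 -20.26;-0.05 -5.13 5.95 0 0 -20.26;-0.05 -5.13 5.95 0 0 -20.26;-0.05 -5.13 5.95 0 0 -20.26;-0.05 -5.13 5.95 0 0 -20.26;-0.05 -5.13 5.95 0 0 -20.26;-0.05 -5.13 5.95 0 0 -20.26;-0.05 -5.13 5.95 0 0 -20.26;-0.05 -5.13 5.95 0 0 -20.26", "hand": 0.3}}

```text
time: 3.2
position: [0.5186, 0.3602, 0.1602]
tool_rot: [[0.069, 0.998, -0.0], [0.998, -0.069, -0.0], [-0.0, -0.0, -1.0]]
wrist_force: [1.0, -0.2, 1.1]
finger_gap: 0.0616
gripper_force: 0.0
```

```bash
python3 -c "
from h import *
go(.5182,.3604,.16,101)"
```

```text
units [ 0.004 -0.01   0.004] [-0.01  0.   -3.  ] rows 2.1 t 3.2 q [ 0.42  0.37  1.52 -0.    1.25  0.49]
```

Request:
{"name": "servo_tool", "arguments": {"steps": "0 0 0 0 0 -3;0 0 0 0 0 -3;0 0 0 0 0 -3;0 0 0 0 0 -3"}}

```text
time: 3.53
position: [0.5187, 0.3604, 0.1606]
tool_rot: [[-0.182, 0.983, 0.0], [0.983, 0.182, 0.0], [-0.0, 0.0, -1.0]]
wrist_force: [0.1, 0.3, 0.0]
finger_gap: 0.0618
gripper_force: 0.0
```

```bash
python3 -c "
from fit import *
c=cap('wrist'); P=cloud(c); save(c,'w2.png')
castor(P,c['image'],.518,.362)
go(.5182,.3604,.049,101)"
```

```text
wheel c [517.  367.3] size [97.1 54.7] long axis 10.2 zmax 0.2655 | plate c [517.  362.9] [46.2 56.8] 11.8 n 35404 1237 zmed 0.0166
units [-0.003 -0.012  2.787] [ 0.    0.   -0.11] rows 2.7 t 3.58 q [ 0.42  0.37  1.52 -0.    1.25  0.24]
```

View pics/w2.png

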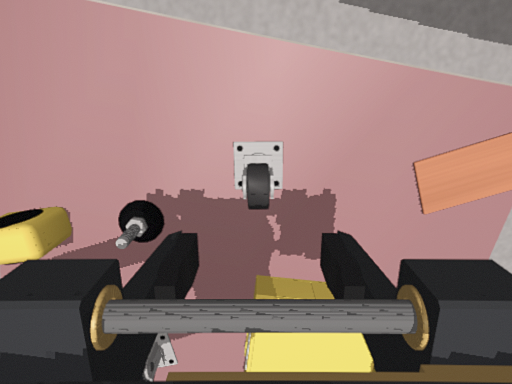

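The wrist view shows the castor centred between the fingers: wheel at column 258, gripper mid at 259, plate square to the tool. I'll descend and grip.

Request:
{"name": "servo_tool", "arguments": {"steps": "0 -0.01 0.9 0 0 -0.1;0 -0.01 1.8 0 0 -0.1;0 -0.01 2.4 0 0 -0.1;0 -0.01 2.79 0 0 -0.1;0 -0.01 2.79 0 0 -0.1;0 -0.01 2.79 0 0 -0.1"}}

```text
time: 4.08
position: [0.5175, 0.3609, 0.0481]
tool_rot: [[-0.193, 0.981, -0.002], [0.981, 0.193, -0.001], [-0.0, -0.002, -1.0]]
wrist_force: [-0.5, -0.1, 0.3]
finger_gap: 0.0614
gripper_force: 0.0
```

Request:
{"name": "servo_tool", "arguments": {"steps": "0 0 0 0 0 0;0 0 0 0 0 0;0 0 0 0 0 0;0 0 0 0 0 0;0 0 0 0 0 0;0 0 0 0 0 0;0 0 0 0 0 0;0 0 0 0 0 0", "hand": 1, "grip_force": 25}}

```text
time: 4.75
position: [0.5183, 0.3616, 0.0494]
tool_rot: [[-0.195, 0.981, 0.001], [0.981, 0.195, 0.0], [0.0, 0.001, -1.0]]
wrist_force: [-1.3, -0.5, 3.7]
finger_gap: 0.0206
gripper_force: 55.0
```

Request:
{"name": "servo_tool", "arguments": {"steps": "0 0 -0.3 0 0 0;0 0 -1 0 0 0;0 0 -2 0 0 0;0 0 -3 0 0 0;0 0 -3.8 0 0 0;0 0 -3.8 0 0 0;0 0 -3.8 0 0 0"}}

```text
time: 5.33
position: [0.5192, 0.362, 0.2038]
tool_rot: [[-0.195, 0.981, 0.005], [0.981, 0.195, 0.002], [0.001, 0.005, -1.0]]
wrist_force: [-0.6, -0.4, -2.2]
finger_gap: 0.0206
gripper_force: 54.5
```

```bash
cat > bins.py <<'E'
import numpy as np
B={'blue':(.596,-.194,4.1),'red':(.655,.0005,4.1),'yel':(.615,.192,4.1)}
def at(b,lx,ly):
    x,y,a=B[b];a=np.radians(a);return x+lx*np.cos(a)-ly*np.sin(a),y+lx*np.sin(a)+ly*np.cos(a)
E
python3 -c "
from h import *; from bins import *
x,y=at('blue',.041,0);print(x,y);go(x,y,.2,184)"
```

```text
0.6368950721001687 -0.19106860478235987
units [-14.136   0.184   0.08 ] [  0.06   0.03 -16.55] rows 13.6 t 5.33 q [ 0.42  0.33  1.49 -0.    1.32  0.23]
```

```bash
python3 -c "
from h import *
c=cap('side');im=c['image'][:,:,::-1]
d=cap('wrist');i2=d['image'][:,:,::-1]
cv2.imwrite('pics/s1.png',np.hstack([cv2.resize(im[130:384,130:370],(380,400)),cv2.resize(i2[120:384,150:370],(380,400))]))"
```

```text
(no output)
```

View pics/s1.png

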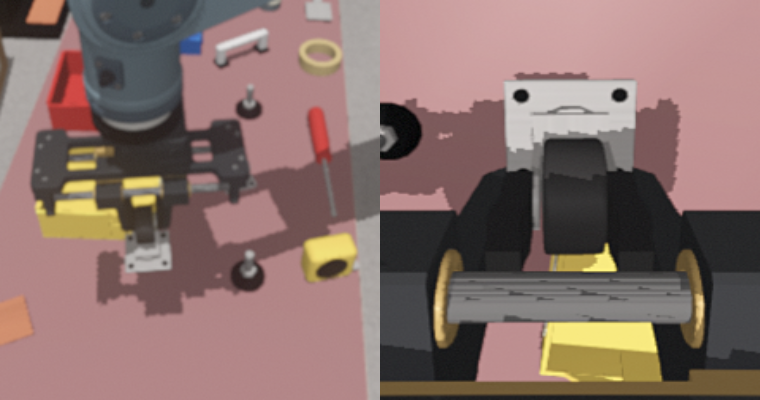

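The castor is held level in the jaws. Carrying it to the blue bin.

Request:
{"name": "servo_tool", "arguments": {"steps": "-0.5 0.01 0.08 0 0 -0.6;-1.4 0.03 0.08 0 0 -1.7;-2.4 0.04 0.08 0 0 -3;-3.4 0.05 0.08 0 0 -4.2;-4.4 0.06 0.08 0 0 -5.4;-5.4 0.07 0.08 0 0 -6.6;-6.4 0.08 0.08 0 0 -7.8;-7.4 0.1 0.08 0 0 -9;-8.4 0.11 0.08 0 0 -10.2;-9.4 0.12 0.08 0 0 -11.4;-10.4 0.13 0.08 0 0 -12.6;-11.2 0.15 0.08 0 0 -13.6"}}

```text
time: 6.43
position: [0.6099, -0.0794, 0.1946]
tool_rot: [[-0.983, 0.183, -0.005], [0.183, 0.983, 0.001], [0.005, 0.0, -1.0]]
wrist_force: [0.7, -0.8, -1.4]
finger_gap: 0.0208
gripper_force: 54.5
```

```bash
python3 -c "
from h import *; from bins import *
x,y=at('blue',.041,0);print(x,y);go(x,y,.2,184)"
```

```text
0.6368950721001687 -0.19106860478235987
units [-1.172 -2.622 -0.141] [ 0.01 -0.05 -2.9 ] rows 2.8 t 6.43 q [-0.32  0.31  1.54 -0.    1.3  -1.71]
```

Request:
{"name": "servo_tool", "arguments": {"steps": "-0.6 -1 -0.14 0 0 -1.2;-1.1 -2 -0.14 0 0 -2.3;-1.17 -2.5 -0.14 0 0 -2.9;-1.17 -2.62 -0.14 0 0 -2.9;-1.17 -2.62 -0.14 0 0 -2.9;-1.17 -2.62 -0.14 0 0 -2.9"}}

```text
time: 6.93
position: [0.6365, -0.1875, 0.2007]
tool_rot: [[-0.998, -0.064, -0.004], [-0.064, 0.998, 0.003], [0.004, 0.003, -1.0]]
wrist_force: [-0.6, -0.3, -1.2]
finger_gap: 0.0207
gripper_force: 54.5
```

```bash
python3 -c "
from h import *; from bins import *
x,y=at('blue',.041,0);go(x,y,.056,184)
c=cap('wrist');P=cloud(c);Q=P.reshape(-1,3);C=c['image'].reshape(-1,3).astype(int)
b=(C[:,2]-C[:,0]>40)
for lo,hi in((.0,.03),(.04,.05),(.06,.08)):
  m=b&(Q[:,2]>lo)&(Q[:,2]<hi);print(lo,m.sum(),Q[m].min(0),Q[m].max(0),np.median(Q[m],0))
cv2.imwrite('pics/w3.png',c['image'][:,:,::-1])"
```

```text
units [-0.017 -0.1    3.617] [ 0.03 -0.04 -0.07] rows 3.5 t 6.93 q [-0.47  0.4   1.39  0.    1.35 -2.1 ]
0.0 16207 [ 0.52091055 -0.27180879  0.012502  ] [ 0.68353544 -0.12861411  0.02998449] [ 0.58257963 -0.19711385  0.01769283]
0.04 1799 [ 0.51760114 -0.26482937  0.04000573] [ 0.67188676 -0.12863908  0.04998484] [ 0.52993894 -0.20397922  0.04699539]
0.06 1882 [ 0.55476153 -0.26214093  0.06000547] [ 0.67722811 -0.12547018  0.07216325] [ 0.63030472 -0.22819864  0.06816792]
```

View pics/w3.png

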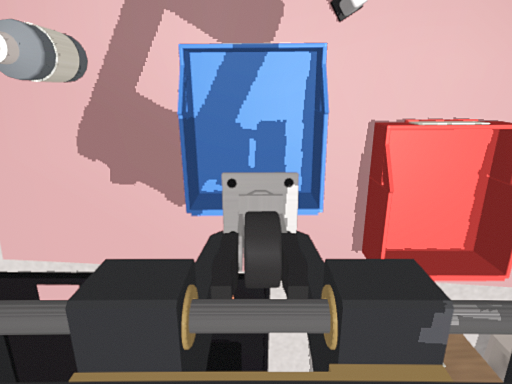

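Request:
{"name": "servo_tool", "arguments": {"steps": "-0.02 -0.1 0.5 0 0 0;-0.02 -0.1 1.2 0 0 0;-0.02 -0.1 2 0 0 0;-0.02 -0.1 2.7 0 0 0;-0.02 -0.1 3.2 0 0 0;-0.02 -0.1 3.5 0 0 0;-0.02 -0.1 3.66 0 0 0;-0.02 -0.1 3.66 0 0 0;-0.02 -0.1 3.66 0 0 0;-0.02 -0.1 3.66 0 0 0"}}

```text
time: 7.82
position: [0.6401, -0.1926, 0.0586]
tool_rot: [[-0.998, -0.066, 0.003], [-0.066, 0.998, -0.001], [-0.003, -0.002, -1.0]]
wrist_force: [-0.4, 0.5, -0.7]
finger_gap: 0.0208
gripper_force: 54.5
```

Request:
{"name": "servo_tool", "arguments": {"steps": "0 0 0 0 0 0;0 0 0 0 0 0;0 0 0 0 0 0"}}

```text
time: 8.07
position: [0.6393, -0.1927, 0.0577]
tool_rot: [[-0.998, -0.065, 0.001], [-0.065, 0.998, -0.001], [-0.001, -0.001, -1.0]]
wrist_force: [-0.2, -0.2, -2.2]
finger_gap: 0.0206
gripper_force: 54.5
```

Request:
{"name": "servo_tool", "arguments": {"steps": "0 0 0.05 0 0 0;0 0 0.09 0 0 0;0 0 0.09 0 0 0;0 0 0.09 0 0 0"}}

```text
time: 8.4
position: [0.639, -0.1927, 0.0535]
tool_rot: [[-0.998, -0.065, 0.001], [-0.065, 0.998, -0.0], [-0.0, -0.0, -1.0]]
wrist_force: [-0.7, -0.6, 2.5]
finger_gap: 0.0208
gripper_force: 54.8
```

Light contact (about +3 N), so it is on the floor. I'll release partially and rise.

Request:
{"name": "servo_tool", "arguments": {"steps": "0 0 0 0 0 0;0 0 0 0 0 0;0 0 0 0 0 0;0 0 0 0 0 0;0 0 0 0 0 0", "hand": 0.5}}

```text
time: 8.82
position: [0.64, -0.1935, 0.055]
tool_rot: [[-0.998, -0.065, 0.003], [-0.065, 0.998, -0.002], [-0.002, -0.002, -1.0]]
wrist_force: [-0.8, -0.4, 8.0]
finger_gap: 0.0442
gripper_force: 3.5
```

Request:
{"name": "servo_tool", "arguments": {"steps": "0 0 -0.4 0 0 0;0 0 -1.2 0 0 0;0 0 -2.2 0 0 0;0 0 -3.2 0 0 0;0 0 -3.7 0 0 0;0 0 -3.7 0 0 0;0 0 -3.7 0 0 0;0 0 -3.7 0 0 0;0 0 -3.7 0 0 0"}}

```text
time: 9.57
position: [0.6376, -0.1918, 0.1985]
tool_rot: [[-0.998, -0.066, -0.004], [-0.066, 0.998, 0.002], [0.004, 0.002, -1.0]]
wrist_force: [-0.3, -0.1, -0.0]
finger_gap: 0.0438
gripper_force: 0.0
```

```bash
python3 -c "
from h import *
go(.4328,.1419,.2,113)"
```

```text
units [ 4.563e+00  8.659e+00 -3.000e-03] [-0.   -0.05 14.15] rows 9.9 t 9.57 q [-0.47  0.41  1.39  0.    1.34 -2.11]
```

Request:
{"name": "servo_tool", "arguments": {"steps": "4.56 8.66 0 0 0 14.15;4.56 8.66 0 0 0 14.15;4.56 8.66 0 0 0 14.15;4.56 8.66 0 0 0 14.15;4.56 8.66 0 0 0 14.15;4.56 8.66 0 0 0 14.15;4.56 8.66 0.5 0 0 14.15;4.56 8.66 1 0 0 14.15;4.56 8.66 1 0 0 14.15;4.56 8.66 1 0 0 14.15;4.56 8.66 1 0 0 14.15;4.56 8.66 1 0 0 14.15", "hand": 0.3}}

```text
time: 10.57
position: [0.4321, 0.1421, 0.1593]
tool_rot: [[-0.395, 0.919, -0.004], [0.919, 0.395, -0.0], [0.001, -0.004, -1.0]]
wrist_force: [0.3, -0.3, 0.7]
finger_gap: 0.0616
gripper_force: 0.0
```

Request:
{"name": "servo_tool", "arguments": {"steps": "0 0 0 0 0 0;0 0 0 0 0 0;0 0 0 0 0 0"}}

```text
time: 10.82
position: [0.4351, 0.1403, 0.1614]
tool_rot: [[-0.39, 0.921, 0.001], [0.921, 0.39, -0.0], [-0.0, 0.0, -1.0]]
wrist_force: [0.1, -0.2, -1.0]
finger_gap: 0.0617
gripper_force: 0.0
```

Run:
```python
from fit import *
d=cap('side');P=cloud(d);castor(P,d['image'],.637,-.191)
d=cap('scene');P=cloud(d);castor(P,d['image'],.637,-.191)
c=cap('wrist'); P=cloud(c); P[P[...,2]>.08]=np.nan
castor(P,c['image'],.433,.140)
cv2.imwrite('pics/w4.png',np.hstack([cv2.resize(c['image'][:,:,::-1],(400,300)),cv2.resize(d['image'][100:250,100:300,::-1],(400,300))]))
go(.4328,.1419,.049,112.9)
```

```text
wheel c [ 645.6 -190.7] size [49.9 78.8] long axis 94.0 zmax 0.0736 | plate c [ 614.8 -204.3] [ 8.6 17.3] 8.7 n 145 12 zmed 0.0184
wheel c [ 664.7 -190.5] size [55.6 62.9] long axis 131.4 zmax 0.0724 | plate c [ 611.6 -190.7] [13.2  1.1] 82.4 n 213 3 zmed 0.0191
wheel c [434.  142.7] size [25.1 37.4] long axis 112.1 zmax 0.0702 | plate c [437.3 133.2] [46.4 46. ] 22.9 n 1079 829 zmed 0.0166
units [ 0.05  -0.032  2.807] [0.   0.   0.01] rows 2.7 t 10.97 q [ 0.05 -0.01  1.97 -0.    1.18 -0.35]
```

View pics/w4.png

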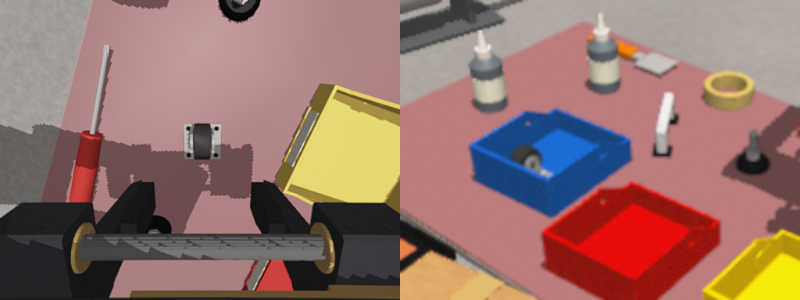

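Left half: castor B is centred between the fingers at (204,140). Right half: castor A stands on its plate in the blue bin at (525,158).

Request:
{"name": "servo_tool", "arguments": {"steps": "0.05 -0.02 0.9 0 0 0;0.05 -0.02 1.8 0 0 0;0.05 -0.02 2.4 0 0 0;0.05 -0.02 2.81 0 0 0;0.05 -0.02 2.81 0 0 0;0.05 -0.02 2.81 0 0 0"}}

```text
time: 11.47
position: [0.4322, 0.1425, 0.0483]
tool_rot: [[-0.39, 0.921, -0.002], [0.921, 0.39, -0.0], [0.001, -0.002, -1.0]]
wrist_force: [0.4, 1.2, -0.4]
finger_gap: 0.0619
gripper_force: 0.0
```

Request:
{"name": "servo_tool", "arguments": {"steps": "0 0 0 0 0 0;0 0 0 0 0 0;0 0 0 0 0 0;0 0 0 0 0 0;0 0 0 0 0 0;0 0 0 0 0 0;0 0 0 0 0 0;0 0 0 0 0 0", "hand": 1, "grip_force": 25}}

```text
time: 12.13
position: [0.4335, 0.1429, 0.0499]
tool_rot: [[-0.391, 0.92, 0.002], [0.92, 0.391, -0.0], [-0.001, 0.002, -1.0]]
wrist_force: [-1.7, -0.1, 9.4]
finger_gap: 0.018
gripper_force: 27.7
```

Request:
{"name": "servo_tool", "arguments": {"steps": "0 0 -0.3 0 0 0;0 0 -1 0 0 0;0 0 -2 0 0 0;0 0 -3 0 0 0;0 0 -3.8 0 0 0;0 0 -3.8 0 0 0;0 0 -3.8 0 0 0;0 0 -3.8 0 0 0"}}

```text
time: 12.8
position: [0.4318, 0.1428, 0.1998]
tool_rot: [[-0.391, 0.92, -0.001], [0.92, 0.391, -0.0], [0.0, -0.001, -1.0]]
wrist_force: [-0.0, -0.2, -2.0]
finger_gap: 0.0177
gripper_force: 26.7
```

```bash
python3 -c "
from h import *; from bins import *
x,y=at('blue',-.041,0);print(x,y);go(x,y,.2,184)"
```

```text
0.5551049278998312 -0.19693139521764014
units [-9.022 -0.483 -0.01 ] [-1.00e-02 -1.00e-02 -1.42e+01] rows 9.9 t 12.8 q [ 0.06 -0.06  1.93  0.    1.27 -0.34]
```

```bash
cat > held.py <<'E'
from h import *
o=bot.get_obs();c=cap('wrist');P=cloud(c);R=np.array(o['tool_rot']);Q=(P.reshape(-1,3)-o['position'])@R
C=c['image'].reshape(-1,3).astype(int)
m=(abs(Q[:,0]-.01)<.05)&(abs(Q[:,1])<.035)&(Q[:,2]>.020)&(Q[:,2]<.06)&(C.max(1)-C.min(1)<20)&(C.mean(1)>90)
q=Q[m];print(m.sum(),'tool-frame plate min/max',q.min(0).round(4),q.max(0).round(4),np.median(q,0).round(4))
A=np.c_[q[:,:2],np.ones(len(q))];k=np.linalg.lstsq(A,q[:,2],rcond=None)[0];r=q[:,2]-A@k
g=abs(r)<.003;k=np.linalg.lstsq(A[g],q[g,2],rcond=None)[0];print('plane slopes',k.round(3),g.sum(),np.std((q[:,2]-A@k)[g]))
E
python3 held.py
```

```text
1124 tool-frame plate min/max [-0.0096 -0.0229  0.02  ] [0.0129 0.0232 0.037 ] [ 0.0071 -0.0007  0.0335]
plane slopes [0.022 0.004 0.033] 1115 0.000750629384532162
```

Request:
{"name": "servo_tool", "arguments": {"steps": "-0.5 -0.03 0 0 0 -0.8;-1.3 -0.07 0 0 0 -2.2;-2.2 -0.12 0 0 0 -3.6;-3.1 -0.17 0 0 0 -5;-4 -0.22 0 0 0 -6.4;-4.9 -0.27 0 0 0 -7.8;-5.8 -0.32 0 0 0 -9.2;-6.7 -0.37 0 0 0 -10.6;-7.6 -0.42 0 0 0 -12;-8.4 -0.46 0 0 0 -13.3;-8.9 -0.48 0 0 0 -14.2;-9.02 -0.48 0 0 0 -14.2"}}

```text
time: 13.85
position: [0.5554, -0.1997, 0.1978]
tool_rot: [[-0.998, -0.07, -0.003], [-0.07, 0.998, 0.001], [0.003, 0.001, -1.0]]
wrist_force: [-0.8, 0.1, -0.6]
finger_gap: 0.0176
gripper_force: 27.0
```

Request:
{"name": "servo_tool", "arguments": {"steps": "0 0 0 0 0 0;0 0 0 0 0 0;0 0 0 0 0 0;0 0 0 0 0 0"}}

```text
time: 14.18
position: [0.5555, -0.1952, 0.2003]
tool_rot: [[-0.998, -0.07, -0.001], [-0.07, 0.998, 0.001], [0.001, 0.001, -1.0]]
wrist_force: [-0.1, -0.1, -1.5]
finger_gap: 0.0176
gripper_force: 27.0
```

```bash
python3 -c "
from h import *; from bins import *
x,y=at('blue',-.041,0);print(x,y);go(x,y,.055,184)"
```

```text
0.5551049278998312 -0.19693139521764014
units [ 0.011 -0.045  3.633] [ 0.01 -0.01  0.01] rows 3.5 t 14.18 q [-0.54  0.24  1.6   0.    1.3  -2.18]
```

Request:
{"name": "servo_tool", "arguments": {"steps": "0.01 -0.05 0.5 0 0 0;0.01 -0.05 1.2 0 0 0;0.01 -0.05 2 0 0 0;0.01 -0.05 2.7 0 0 0;0.01 -0.05 3.2 0 0 0;0.01 -0.05 3.5 0 0 0;0.01 -0.05 3.6 0 0 0;0.01 -0.05 3.6 0 0 0;0.01 -0.05 3.6 0 0 0;0.01 -0.05 3.6 0 0 0;0.01 -0.05 3.6 0 0 0"}}

```text
time: 15.1
position: [0.5567, -0.1993, 0.0584]
tool_rot: [[-0.998, -0.07, 0.002], [-0.07, 0.998, -0.002], [-0.002, -0.002, -1.0]]
wrist_force: [0.9, -0.8, -0.9]
finger_gap: 0.0178
gripper_force: 27.0
```

Request:
{"name": "servo_tool", "arguments": {"steps": "0 0 0.04 0 0 0;0 0 0.07 0 0 0;0 0 0.09 0 0 0;0 0 0.09 0 0 0;0 0 0.09 0 0 0"}}

```text
time: 15.52
position: [0.556, -0.1991, 0.054]
tool_rot: [[-0.998, -0.07, 0.001], [-0.07, 0.998, -0.001], [-0.001, -0.001, -1.0]]
wrist_force: [-1.9, 0.4, 5.2]
finger_gap: 0.0179
gripper_force: 27.7
```

Contact on the floor; releasing.

Request:
{"name": "servo_tool", "arguments": {"steps": "0 0 0 0 0 0;0 0 0 0 0 0;0 0 0 0 0 0;0 0 0 0 0 0;0 0 0 0 0 0", "hand": 0.5}}

```text
time: 15.93
position: [0.5553, -0.1985, 0.0526]
tool_rot: [[-0.998, -0.07, -0.001], [-0.07, 0.998, 0.001], [0.001, 0.001, -1.0]]
wrist_force: [-0.5, -0.4, 0.7]
finger_gap: 0.0442
gripper_force: 0.0
```

Request:
{"name": "servo_tool", "arguments": {"steps": "0 0 -0.4 0 0 0;0 0 -1.2 0 0 0;0 0 -2.2 0 0 0;0 0 -3.2 0 0 0;0 0 -3.7 0 0 0;0 0 -3.7 0 0 0;0 0 -3.7 0 0 0;0 0 -3.7 0 0 0;0 0 -3.7 0 0 0"}}

```text
time: 16.68
position: [0.5545, -0.198, 0.1987]
tool_rot: [[-0.998, -0.07, -0.004], [-0.07, 0.998, 0.002], [0.003, 0.002, -1.0]]
wrist_force: [-0.9, -0.6, -0.7]
finger_gap: 0.0444
gripper_force: 0.0
```

```bash
python3 -c "
from h import *
c=cap('wrist');save(c,'w5.png')
go(.427,-.0055,.16,120)
go(.427,-.0055,.16,90)"
```

```text
units [2.841 5.023 0.989] [ 0.   -0.05 12.8 ] rows 8.9 t 16.73 q [-0.54  0.25  1.6   0.    1.3  -2.19]
units [2.841 5.023 0.989] [-1.00e-02 -5.00e-02  1.88e+01] rows 13.1 t 16.73 q [-0.54  0.25  1.6   0.    1.3  -2.19]
```

View pics/w5.png

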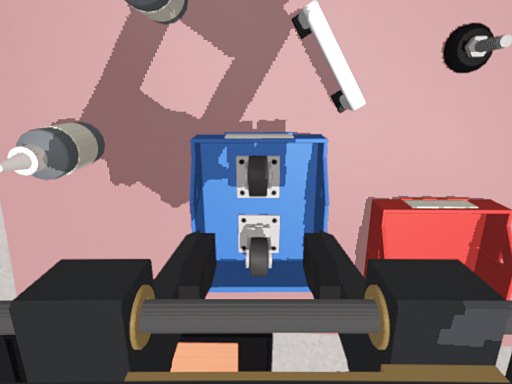

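Both castors stand flat in the blue bin, plates at (258,177) and (258,232), clear of each other. Next is foot 2.

Request:
{"name": "servo_tool", "arguments": {"steps": "2.84 5.02 0 0 0 18;2.84 5.02 0 0 0 18;2.84 5.02 0 0 0 18;2.84 5.02 0 0 0 18;2.84 5.02 0.5 0 0 18;2.84 5.02 0.99 0 0 18;2.84 5.02 0.99 0 0 18;2.84 5.02 0.99 0 0 18;2.84 5.02 0.99 0 0 18;2.84 5.02 0.99 0 0 18;2.84 5.02 0.99 0 0 18;2.84 5.02 0.99 0 0 18", "hand": 0.4}}

```text
time: 17.73
position: [0.4274, -0.0061, 0.1602]
tool_rot: [[-0.134, 0.991, -0.003], [0.991, 0.134, 0.001], [0.001, -0.002, -1.0]]
wrist_force: [-0.8, -0.5, 0.1]
finger_gap: 0.0532
gripper_force: 0.0
```

Request:
{"name": "servo_tool", "arguments": {"steps": "0 0 0 0 0 -0.4;0 0 0 0 0 -0.4;0 0 0 0 0 -0.4;0 0 0 0 0 -0.4"}}

```text
time: 18.07
position: [0.4279, -0.0063, 0.1609]
tool_rot: [[-0.175, 0.985, -0.001], [0.985, 0.175, 0.0], [0.001, -0.001, -1.0]]
wrist_force: [0.1, -0.3, -0.4]
finger_gap: 0.0527
gripper_force: 0.0
```

Run:
```python
from fit import *
o=bot.get_obs();print(o['position'],o['tool_rot'][:2,0])
c=cap('wrist'); P=cloud(c); P[P[...,2]>.08]=np.nan
foot(P,c['image'],.427,-.0055)
go(.427,-.0055,.058,94)
```

```text
[ 0.42790497 -0.00633429  0.16088391] [-0.17462925  0.98463408]
foot top [ 0.4275 -0.0068  0.0646] 146 circ ((427.7057800292969, -7.984842777252197), 21.951698303222656)
units [ 0.025 -0.019  2.576] [-0.01 -0.    1.21] rows 2.5 t 18.12 q [-0.29 -0.07  2.03 -0.    1.18 -0.47]
```

Request:
{"name": "servo_tool", "arguments": {"steps": "0 -0.01 0.8 0 0 1.2;0 -0.01 1.6 0 0 1.2;0 -0.01 2.2 0 0 1.2;0 -0.01 2.57 0 0 1.2;0 -0.01 2.57 0 0 1.2;0 -0.01 2.57 0 0 1.2;0 -0.01 2.57 0 0 1.2"}}

```text
time: 18.7
position: [0.4287, -0.0067, 0.0596]
tool_rot: [[-0.071, 0.997, 0.001], [0.997, 0.071, -0.0], [-0.0, 0.001, -1.0]]
wrist_force: [1.8, 0.6, 0.8]
finger_gap: 0.0529
gripper_force: 0.0
```

Request:
{"name": "servo_tool", "arguments": {"steps": "0 0 0 0 0 0;0 0 0 0 0 0;0 0 0 0 0 0;0 0 0 0 0 0;0 0 0 0 0 0;0 0 0 0 0 0;0 0 0 0 0 0;0 0 0 0 0 0", "hand": 1, "grip_force": 20}}

```text
time: 19.37
position: [0.4284, -0.007, 0.0602]
tool_rot: [[-0.071, 0.997, 0.0], [0.997, 0.071, -0.001], [-0.001, -0.0, -1.0]]
wrist_force: [-9.6, -0.2, 37.1]
finger_gap: 0.002
gripper_force: 23.0
```

Request:
{"name": "servo_tool", "arguments": {"steps": "0 0 -0.3 0 0 0;0 0 -1 0 0 0;0 0 -2 0 0 0;0 0 -3 0 0 0;0 0 -3.5 0 0 0;0 0 -3.5 0 0 0;0 0 -3.5 0 0 0;0 0 -3.5 0 0 0"}}

```text
time: 20.03
position: [0.4271, -0.0063, 0.1975]
tool_rot: [[-0.071, 0.997, -0.002], [0.997, 0.071, 0.001], [0.001, -0.002, -1.0]]
wrist_force: [-0.1, 0.2, -0.7]
finger_gap: 0.0004
gripper_force: 0.0
```

```bash
cat > heldf.py <<'E'
from h import *
o=bot.get_obs();c=cap('wrist');P=cloud(c);R=np.array(o['tool_rot']);Q=(P.reshape(-1,3)-o['position'])@R
C=c['image'].reshape(-1,3).astype(int)
m=(abs(Q[:,0])<.03)&(abs(Q[:,1])<.03)&(Q[:,2]>.028)&(Q[:,2]<.06)
q=Q[m];print(m.sum(),q.min(0).round(4),q.max(0).round(4))
p=q[(q[:,2]>.028)&(q[:,2]<.04)]
A=np.c_[p[:,:2],np.ones(len(p))];k=np.linalg.lstsq(A,p[:,2],rcond=None)[0]
print('slopes',k.round(3),len(p),np.std(p[:,2]-A@k).round(4),np.median(p[:,2]))
E
python3 heldf.py; python3 -c "
from h import *; from bins import *
x,y=at('yel',0,.029);print(x,y);go(x,y,.2,94)"
```

```text
0.6129265741143521 0.22092578270499738
units [ 5.334  5.043 -0.083] [-0.03 -0.01  0.01] rows 7.0 t 20.08 q [-0.29 -0.12  2.    0.    1.27 -0.36]Traceback (most recent call last):
  File "heldf.py", line 5, in <module>
    q=Q[m];print(m.sum(),q.min(0).round(4),q.max(0).round(4))
                         ~~~~~^^^
    return umr_minimum(a, axis, None, out, keepdims, initial, where)
ValueError: zero-size array to reduction operation minimum which has no identity
```

```bash
python3 -c "
from fit import *
c=cap('wrist');P=cloud(c)
R=np.array(bot.get_obs()['tool_rot']);p=bot.get_obs()['position']
Q=(P.reshape(-1,3)-p)@R; m=(abs(Q[:,0])<.02)&(abs(Q[:,1])<.03)&(Q[:,2]>-.03)&(Q[:,2]<.06);print('tip z',Q[m][:,2].max() if m.any() else None)
P[P[...,2]>.08]=np.nan;foot(P,c['image'],.427,-.006)
cv2.imwrite('pics/w6.png',c['image'][60:384,60:460,::-1])"
```

```text
tip z -0.005001863861709651
foot top [ 0.4274 -0.0069  0.0647] 109 circ ((427.7574157714844, -7.851367473602295), 22.019948959350586)
```

View pics/w6.png

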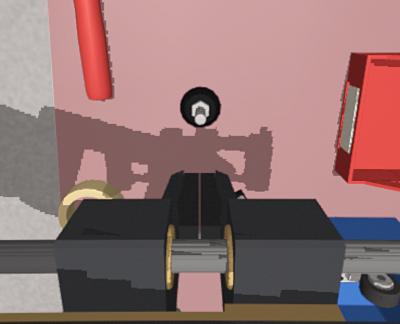

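The foot still stands at (200,107) in the crop, unmoved. The jaws slid off upward with 37 N of upward force. I'll retry lower, closing gently in stages to see where contact starts.

Request:
{"name": "servo_tool", "arguments": {"steps": "0 0 0 0 0 0;0 0 0 0 0 0;0 0 0 0 0 0;0 0 0 0 0 0;0 0 0 0 0 0;0 0 0 0 0 0", "hand": 0.6, "grip_force": 8}}

```text
time: 20.63
position: [0.4279, -0.0065, 0.1987]
tool_rot: [[-0.071, 0.997, -0.0], [0.997, 0.071, 0.0], [0.0, -0.0, -1.0]]
wrist_force: [0.2, 0.7, 0.3]
finger_gap: 0.0347
gripper_force: 0.0
```

```bash
python3 -c "
from h import *
go(.4275,-.0072,.058,94)"
```

```text
units [-0.017 -0.011  3.516] [-0.   -0.    0.01] rows 3.4 t 20.63 q [-0.29 -0.13  2.    0.    1.27 -0.36]
```

Request:
{"name": "servo_tool", "arguments": {"steps": "-0.02 -0.01 0.9 0 0 0;-0.02 -0.01 1.8 0 0 0;-0.02 -0.01 2.6 0 0 0;-0.02 -0.01 3.2 0 0 0;-0.02 -0.01 3.4 0 0 0;-0.02 -0.01 3.5 0 0 0;-0.02 -0.01 3.5 0 0 0;-0.02 -0.01 3.5 0 0 0;-0.02 -0.01 3.5 0 0 0"}}

```text
time: 21.38
position: [0.429, -0.0077, 0.0603]
tool_rot: [[-0.071, 0.997, 0.003], [0.997, 0.071, -0.001], [-0.001, 0.003, -1.0]]
wrist_force: [-0.1, 0.3, 0.3]
finger_gap: 0.0353
gripper_force: 0.0
```

Request:
{"name": "servo_tool", "arguments": {"steps": "0 0 0 0 0 0;0 0 0 0 0 0;0 0 0 0 0 0;0 0 0 0 0 0", "hand": 0.75}}

```text
time: 21.72
position: [0.4279, -0.0074, 0.0591]
tool_rot: [[-0.071, 0.997, 0.001], [0.997, 0.071, -0.0], [-0.0, 0.001, -1.0]]
wrist_force: [0.7, 0.2, -0.4]
finger_gap: 0.0221
gripper_force: 0.0
```

Request:
{"name": "servo_tool", "arguments": {"steps": "0 0 0 0 0 0;0 0 0 0 0 0;0 0 0 0 0 0", "hand": 0.85}}

```text
time: 21.97
position: [0.4276, -0.0073, 0.0587]
tool_rot: [[-0.071, 0.997, -0.0], [0.997, 0.071, 0.0], [0.0, -0.0, -1.0]]
wrist_force: [1.0, -0.4, -0.0]
finger_gap: 0.0131
gripper_force: 0.0
```

Request:
{"name": "servo_tool", "arguments": {"steps": "0 0 0 0 0 0;0 0 0 0 0 0;0 0 0 0 0 0", "hand": 0.91}}

```text
time: 22.22
position: [0.4275, -0.0073, 0.0587]
tool_rot: [[-0.071, 0.997, -0.0], [0.997, 0.071, 0.0], [0.0, -0.0, -1.0]]
wrist_force: [-1.1, -0.4, 0.1]
finger_gap: 0.008
gripper_force: 6.1
```

Request:
{"name": "servo_tool", "arguments": {"steps": "0 0 -0.1 0 0 0;0 0 -0.3 0 0 0;0 0 -0.6 0 0 0;0 0 -1 0 0 0;0 0 -1 0 0 0", "hand": 0.93}}

```text
time: 22.63
position: [0.4297, -0.0079, 0.1017]
tool_rot: [[-0.071, 0.997, 0.005], [0.997, 0.071, -0.001], [-0.002, 0.005, -1.0]]
wrist_force: [-0.4, -0.7, -0.7]
finger_gap: 0.0076
gripper_force: 8.0
```

```bash
python3 heldf.py; python3 -c "
from h import *;o=bot.get_obs();print(o['finger_gap'],o['gripper_force'],o['wrist_force'],o['position'])"
```

```text
2367 [-0.0119 -0.0212  0.0281] [0.0215 0.0218 0.0469]
slopes [0.098 0.004 0.033] 2231 0.0024 0.033056361038262885
0.007305560862340143 7.9997818171978 [0.23325512 0.46259993 0.26079721] [ 0.42913968 -0.0077411   0.10047112]
```

```bash
python3 -c "
from h import *; from bins import *
x,y=at('yel',0,.029);print(x,y);go(x,y,.18,94)"
```

```text
0.6129265741143521 0.22092578270499738
units [ 5.373  4.997 -1.976] [0.05 0.02 0.01] rows 7.3 t 22.68 q [-0.3   0.03  2.08  0.    1.03 -0.37]
```

Request:
{"name": "servo_tool", "arguments": {"steps": "0 0 -0.5 0 0 0;0.3 0.3 -1.2 0 0 0;0.9 0.8 -1.9 0 0 0;1.5 1.4 -1.98 0 0 0;2.2 2.05 -1.98 0 0 0;2.9 2.7 -1.98 0 0 0;3.6 3.35 -1.98 0 0 0;4.3 4 -1.98 0 0 0;4.9 4.55 -1.98 0 0 0;5.25 4.9 -1.98 0 0 0;5.37 5 -1.98 0 0 0;5.37 5 -1.98 0 0 0"}}

```text
time: 23.68
position: [0.6117, 0.2221, 0.1765]
tool_rot: [[-0.072, 0.997, -0.002], [0.997, 0.072, -0.0], [-0.0, -0.002, -1.0]]
wrist_force: [0.3, 0.2, 0.0]
finger_gap: 0.0075
gripper_force: 8.0
```

Request:
{"name": "servo_tool", "arguments": {"steps": "0 0 0 0 0 0;0 0 0 0 0 0;0 0 0 0 0 0;0 0 0 0 0 0"}}

```text
time: 24.02
position: [0.6116, 0.2201, 0.1782]
tool_rot: [[-0.07, 0.998, 0.0], [0.998, 0.07, -0.0], [-0.0, 0.0, -1.0]]
wrist_force: [-0.1, -0.6, -0.2]
finger_gap: 0.0073
gripper_force: 8.0
```

```bash
python3 heldf.py; python3 -c "
from h import *; from bins import *
x,y=at('yel',0,.029);print(x,y);go(x,y,.066,94);o=bot.get_obs();print(o['finger_gap'],o['gripper_force'])"
```

```text
2378 [-0.0113 -0.0206  0.0281] [0.0214 0.0224 0.0459]
slopes [ 0.096 -0.008  0.033] 2242 0.0024 0.033135758158537455
0.6129265741143521 0.22092578270499738
units [0.014 0.032 2.807] [0. 0. 0.] rows 2.7 t 24.07 q [ 0.16  0.39  1.46 -0.    1.29  0.09]
0.007620032604554877 8.001000881195068
```

Request:
{"name": "servo_tool", "arguments": {"steps": "0.01 0.03 0.5 0 0 0;0.01 0.03 1.2 0 0 0;0.01 0.03 1.9 0 0 0;0.01 0.03 2.4 0 0 0;0.01 0.03 2.7 0 0 0;0.01 0.03 2.8 0 0 0;0.01 0.03 2.8 0 0 0;0.01 0.03 2.8 0 0 0;0.01 0.03 2.8 0 0 0"}}

```text
time: 24.82
position: [0.6144, 0.2218, 0.0679]
tool_rot: [[-0.071, 0.997, 0.003], [0.997, 0.071, 0.001], [0.0, 0.003, -1.0]]
wrist_force: [0.2, 0.3, -1.0]
finger_gap: 0.0074
gripper_force: 8.0
```

Request:
{"name": "servo_tool", "arguments": {"steps": "0 0 0.02 0 0 0;0 0 0.04 0 0 0;0 0 0.06 0 0 0;0 0 0.06 0 0 0;0 0 0.06 0 0 0"}}

```text
time: 25.23
position: [0.613, 0.2216, 0.0636]
tool_rot: [[-0.071, 0.997, 0.0], [0.997, 0.071, -0.0], [-0.0, 0.0, -1.0]]
wrist_force: [0.6, -0.6, -0.1]
finger_gap: 0.0075
gripper_force: 8.0
```

Request:
{"name": "servo_tool", "arguments": {"steps": "0 0 0.02 0 0 0;0 0 0.03 0 0 0;0 0 0.03 0 0 0;0 0 0.03 0 0 0"}}

```text
time: 25.57
position: [0.6133, 0.2216, 0.0626]
tool_rot: [[-0.071, 0.997, 0.0], [0.997, 0.071, 0.0], [0.0, 0.0, -1.0]]
wrist_force: [0.0, 0.2, 1.8]
finger_gap: 0.0078
gripper_force: 8.0
```

Contact; open and rise, then go to foot 1.

Request:
{"name": "servo_tool", "arguments": {"steps": "0 0 0 0 0 0;0 0 0 0 0 0;0 0 0 0 0 0;0 0 0 0 0 0", "hand": 0.7}}

```text
time: 25.9
position: [0.6129, 0.2216, 0.0621]
tool_rot: [[-0.071, 0.997, -0.0], [0.997, 0.071, -0.0], [-0.0, -0.0, -1.0]]
wrist_force: [0.3, -0.3, 0.3]
finger_gap: 0.0261
gripper_force: 0.0
```

Request:
{"name": "servo_tool", "arguments": {"steps": "0 0 -0.4 0 0 0;0 0 -1.2 0 0 0;0 0 -2.2 0 0 0;0 0 -3 0 0 0;0 0 -3 0 0 0;0 0 -3 0 0 0;0 0 -3 0 0 0"}}

```text
time: 26.48
position: [0.6125, 0.2215, 0.1815]
tool_rot: [[-0.071, 0.997, -0.001], [0.997, 0.071, -0.0], [-0.0, -0.001, -1.0]]
wrist_force: [1.1, 0.7, -0.6]
finger_gap: 0.0266
gripper_force: 0.0
```

```bash
python3 -c "
from h import *
go(.413,.292,.16,94)"
```

```text
units [ 2.112 -4.849  0.543] [-0.01  0.    0.01] rows 5.1 t 26.48 q [ 0.17  0.39  1.45 -0.    1.3   0.09]
```

Request:
{"name": "servo_tool", "arguments": {"steps": "2.11 -4.85 0.2 0 0 0;2.11 -4.85 0.2 0 0 0;2.11 -4.85 0.54 0 0 0;2.11 -4.85 0.54 0 0 0;2.11 -4.85 0.54 0 0 0;2.11 -4.85 0.54 0 0 0;2.11 -4.85 0.54 0 0 0;2.11 -4.85 0.54 0 0 0;2.11 -4.85 0.54 0 0 0;2.11 -4.85 0.54 0 0 0", "hand": 0.5}}

```text
time: 27.32
position: [0.415, 0.2915, 0.1606]
tool_rot: [[-0.069, 0.998, 0.0], [0.998, 0.069, -0.0], [-0.0, 0.0, -1.0]]
wrist_force: [-0.2, -0.4, -0.1]
finger_gap: 0.0438
gripper_force: 0.0
```

Run:
```python
from fit import *
o=bot.get_obs();print(o['position'])
c=cap('wrist'); P=cloud(c); P[P[...,2]>.08]=np.nan
foot(P,c['image'],.413,.292)
go(.413,.292,.0585,94)
```

```text
[0.41496023 0.29154984 0.16064139]
foot top [0.4127 0.2926 0.0646] 143 circ ((412.8623352050781, 291.45263671875), 21.960161209106445)
units [ 0.015 -0.046  2.554] [ 0.  0. -0.] rows 2.5 t 27.37 q [ 0.38  0.11  1.85 -0.    1.19  0.31]
```

Request:
{"name": "servo_tool", "arguments": {"steps": "0.01 -0.05 0.8 0 0 0;0.01 -0.05 1.6 0 0 0;0.01 -0.05 2.2 0 0 0;0.01 -0.05 2.5 0 0 0;0.01 -0.05 2.55 0 0 0;0.01 -0.05 2.55 0 0 0;0.01 -0.05 2.55 0 0 0;0.01 -0.05 2.55 0 0 0"}}

```text
time: 28.03
position: [0.4129, 0.2926, 0.06]
tool_rot: [[-0.07, 0.998, 0.002], [0.998, 0.07, 0.001], [0.001, 0.002, -1.0]]
wrist_force: [-0.2, 0.3, -0.1]
finger_gap: 0.0442
gripper_force: 0.0
```

Request:
{"name": "servo_tool", "arguments": {"steps": "0 0 0 0 0 0;0 0 0 0 0 0;0 0 0 0 0 0;0 0 0 0 0 0;0 0 0 0 0 0", "hand": 0.85, "grip_force": 8}}

```text
time: 28.45
position: [0.4116, 0.2924, 0.059]
tool_rot: [[-0.071, 0.997, 0.0], [0.997, 0.071, 0.0], [0.0, 0.0, -1.0]]
wrist_force: [-0.5, -0.2, 0.5]
finger_gap: 0.0142
gripper_force: 0.0
```

Request:
{"name": "servo_tool", "arguments": {"steps": "0 0 0 0 0 0;0 0 0 0 0 0;0 0 0 0 0 0;0 0 0 0 0 0", "hand": 0.93}}

```text
time: 28.78
position: [0.4117, 0.2923, 0.0588]
tool_rot: [[-0.071, 0.997, 0.0], [0.997, 0.071, 0.0], [0.0, 0.0, -1.0]]
wrist_force: [1.2, 0.4, 0.2]
finger_gap: 0.008
gripper_force: 8.0
```

Request:
{"name": "servo_tool", "arguments": {"steps": "0 0 -0.1 0 0 0;0 0 -0.3 0 0 0;0 0 -0.8 0 0 0;0 0 -1.5 0 0 0;0 0 -2.3 0 0 0;0 0 -3 0 0 0;0 0 -3 0 0 0;0 0 -3 0 0 0;0 0 -3 0 0 0"}}

```text
time: 29.53
position: [0.411, 0.2921, 0.1785]
tool_rot: [[-0.071, 0.997, -0.0], [0.997, 0.071, -0.0], [-0.0, -0.0, -1.0]]
wrist_force: [0.3, -0.9, -0.8]
finger_gap: 0.0077
gripper_force: 8.0
```

```bash
python3 heldf.py; python3 -c "
from h import *; from bins import *
x,y=at('yel',0,-.029);print(x,y);go(x,y,.18,94);o=bot.get_obs();print(o['finger_gap'],o['gripper_force'])"
```

```text
2328 [-0.0113 -0.0213  0.028 ] [0.021  0.0224 0.0457]
slopes [ 0.105 -0.007  0.033] 2199 0.0024 0.033115194369860435
0.6170734258856478 0.16307421729500263
units [-3.579  4.92  -0.066] [-0.02  0.01  0.01] rows 5.8 t 29.58 q [0.38 0.08 1.84 0.   1.22 0.31]
0.007533340231442259 7.998034358024597
```

Request:
{"name": "servo_tool", "arguments": {"steps": "-0.3 0.4 0 0 0 0;-0.8 1.1 0 0 0 0;-1.3 1.8 0 0 0 0;-1.8 2.5 0 0 0 0;-2.3 3.2 0 0 0 0;-2.8 3.9 0 0 0 0;-3.2 4.5 0 0 0 0;-3.5 4.8 0 0 0 0;-3.58 4.92 0 0 0 0;-3.58 4.92 0 0 0 0;-3.58 4.92 0 0 0 0;-3.58 4.92 0 0 0 0"}}

```text
time: 30.58
position: [0.6165, 0.1644, 0.1779]
tool_rot: [[-0.072, 0.997, -0.002], [0.997, 0.072, 0.0], [0.0, -0.002, -1.0]]
wrist_force: [-0.0, 0.1, 0.1]
finger_gap: 0.0072
gripper_force: 8.0
```

```bash
python3 -c "
from h import *; from bins import *
x,y=at('yel',0,-.029);go(x,y,.066,94);print(bot.get_obs()['position'])"
```

```text
units [-0.035  0.017  2.799] [-0.02 -0.    0.02] rows 2.7 t 30.58 q [0.07 0.37 1.49 0.   1.28 0.  ]
[0.61652395 0.16438617 0.17794681]
```

Request:
{"name": "servo_tool", "arguments": {"steps": "-0.03 0.02 0.5 0 0 0;-0.03 0.02 1.2 0 0 0;-0.03 0.02 1.9 0 0 0;-0.03 0.02 2.4 0 0 0;-0.03 0.02 2.7 0 0 0;-0.03 0.02 2.8 0 0 0;-0.03 0.02 2.8 0 0 0;-0.03 0.02 2.8 0 0 0;-0.03 0.02 2.8 0 0 0;-0.03 0.02 2.8 0 0 0"}}

```text
time: 31.42
position: [0.62, 0.1625, 0.0685]
tool_rot: [[-0.071, 0.997, 0.003], [0.997, 0.071, 0.0], [0.0, 0.003, -1.0]]
wrist_force: [0.0, -0.7, 0.0]
finger_gap: 0.0079
gripper_force: 8.0
```

Request:
{"name": "servo_tool", "arguments": {"steps": "0 0 0.02 0 0 0;0 0 0.04 0 0 0;0 0 0.06 0 0 0;0 0 0.07 0 0 0;0 0 0.07 0 0 0;0 0 0.07 0 0 0"}}

```text
time: 31.92
position: [0.6188, 0.1622, 0.0638]
tool_rot: [[-0.071, 0.997, -0.0], [0.997, 0.071, -0.0], [0.0, -0.0, -1.0]]
wrist_force: [0.1, -0.4, 0.0]
finger_gap: 0.0072
gripper_force: 8.0
```

Request:
{"name": "servo_tool", "arguments": {"steps": "0 0 0.02 0 0 0;0 0 0.03 0 0 0;0 0 0.04 0 0 0;0 0 0.04 0 0 0"}}

```text
time: 32.25
position: [0.6193, 0.1623, 0.0626]
tool_rot: [[-0.071, 0.997, 0.001], [0.997, 0.071, 0.0], [0.0, 0.001, -1.0]]
wrist_force: [-0.2, -0.4, 2.0]
finger_gap: 0.0074
gripper_force: 8.0
```

Request:
{"name": "servo_tool", "arguments": {"steps": "0 0 0 0 0 0;0 0 0 0 0 0;0 0 0 0 0 0;0 0 0 0 0 0", "hand": 0.7}}

```text
time: 32.58
position: [0.6186, 0.1623, 0.0621]
tool_rot: [[-0.071, 0.997, -0.001], [0.997, 0.071, -0.0], [0.0, -0.001, -1.0]]
wrist_force: [0.2, 0.1, -0.4]
finger_gap: 0.0266
gripper_force: 0.0
```

Request:
{"name": "servo_tool", "arguments": {"steps": "0 0 -0.4 0 0 0;0 0 -1.2 0 0 0;0 0 -2.2 0 0 0;0 0 -3 0 0 0;0 0 -3.5 0 0 0;0 0 -3.5 0 0 0;0 0 -3.5 0 0 0;0 0 -3.5 0 0 0"}}

```text
time: 33.25
position: [0.6179, 0.1622, 0.2008]
tool_rot: [[-0.071, 0.997, -0.002], [0.997, 0.071, -0.0], [-0.0, -0.002, -1.0]]
wrist_force: [-0.4, 0.0, -0.4]
finger_gap: 0.0262
gripper_force: 0.0
```

```bash
python3 -c "
from h import *
go(.447,-.1375,.18,34.7)
c=cap('wrist');d=cap('side')
cv2.imwrite('pics/w7.png',np.hstack([cv2.resize(c['image'][:,:,::-1],(400,300)),cv2.resize(d['image'][100:300,130:370,::-1],(400,300))]))"
```

```text
units [-7.17  -4.793  0.53 ] [-2.000e-02  1.000e-02  1.187e+01] rows 8.3 t 33.25 q [ 0.07  0.35  1.47 -0.    1.33  0.  ]
```

View pics/w7.png

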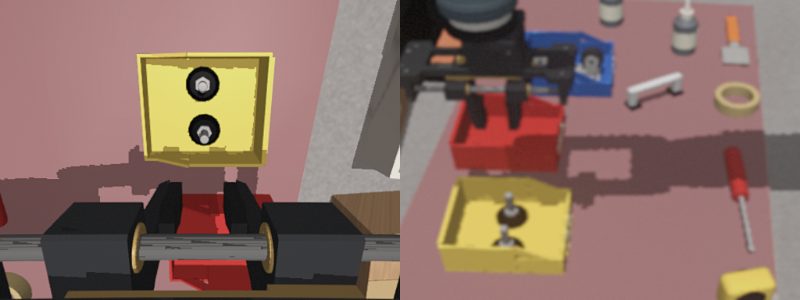

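Both feet stand upright in the yellow bin, at (203,85) and (204,130) in the left half, with a gap between them. The handle is still in place at (655,88) in the right half. Going for the handle.

Request:
{"name": "servo_tool", "arguments": {"steps": "-7.17 -4.79 0 0 0 11.87;-7.17 -4.79 0 0 0 11.87;-7.17 -4.79 0 0 0 11.87;-7.17 -4.79 0 0 0 11.87;-7.17 -4.79 0 0 0 11.87;-7.17 -4.79 0.5 0 0 11.87;-7.17 -4.79 0.5 0 0 11.87;-7.17 -4.79 0.5 0 0 11.87;-7.17 -4.79 0.5 0 0 11.87;-7.17 -4.79 0.5 0 0 11.87;-7.17 -4.79 0.5 0 0 11.87;-7.17 -4.79 0.5 0 0 11.87", "hand": 0.5}}

```text
time: 34.35
position: [0.4481, -0.1367, 0.1817]
tool_rot: [[0.821, 0.571, -0.001], [0.571, -0.821, 0.001], [-0.0, -0.001, -1.0]]
wrist_force: [-0.0, 0.7, -0.1]
finger_gap: 0.0445
gripper_force: 0.0
```

Run:
```python
from fit import *
o=bot.get_obs();print(o['position'])
c=cap('wrist'); P=cloud(c); P[P[...,2]>.08]=np.nan
bar(P,c['image'],.447,-.1375)
go(.447,-.1380,.054,34.7)
```

```text
[ 0.4480914  -0.13666635  0.18172529]
bar [ 456.4 -136.7] [114.4  39.4] 18.6 0.05588846806865788
units [-0.05   0.016  3.198] [-0.01  0.    0.03] rows 3.1 t 34.4 q [-0.55 -0.    1.92  0.    1.23  0.41]
```

Request:
{"name": "servo_tool", "arguments": {"steps": "-0.05 0.02 0.9 0 0 0;-0.05 0.02 1.8 0 0 0;-0.05 0.02 2.5 0 0 0;-0.05 0.02 3 0 0 0;-0.05 0.02 3.2 0 0 0;-0.05 0.02 3.2 0 0 0;-0.05 0.02 3.2 0 0 0;-0.05 0.02 3.2 0 0 0"}}

```text
time: 35.07
position: [0.4482, -0.1394, 0.0557]
tool_rot: [[0.821, 0.57, 0.002], [0.57, -0.821, -0.001], [0.001, 0.002, -1.0]]
wrist_force: [0.2, -0.2, -0.1]
finger_gap: 0.0442
gripper_force: 0.0
```

Request:
{"name": "servo_tool", "arguments": {"steps": "0 0 0 0 0 0;0 0 0 0 0 0;0 0 0 0 0 0;0 0 0 0 0 0", "hand": 0.75, "grip_force": 12}}

```text
time: 35.4
position: [0.4472, -0.1394, 0.0549]
tool_rot: [[0.822, 0.569, 0.001], [0.569, -0.822, -0.001], [0.001, 0.001, -1.0]]
wrist_force: [-0.4, 0.8, 0.2]
finger_gap: 0.0226
gripper_force: 0.0
```

Request:
{"name": "servo_tool", "arguments": {"steps": "0 0 0 0 0 0;0 0 0 0 0 0;0 0 0 0 0 0;0 0 0 0 0 0", "hand": 0.9}}

```text
time: 35.73
position: [0.4468, -0.1392, 0.0543]
tool_rot: [[0.822, 0.569, -0.0], [0.569, -0.822, 0.0], [-0.0, -0.0, -1.0]]
wrist_force: [0.3, 0.6, -0.9]
finger_gap: 0.0086
gripper_force: 0.0
```

Run:
```python
from h import *
c=cap('wrist');d=cap('side');e=cap('scene')
P=cloud(d);C=d['image'].astype(int)
m=(P[...,2]>.046)&(P[...,2]<.056)&(abs(P[...,0]-.447)<.06)&(abs(P[...,1]+.137)<.06)&(C.min(-1)>140);print(m.sum(),P[m].min(0),P[m].max(0),P[m].mean(0))
cv2.imwrite('pics/w8.png',np.hstack([cv2.resize(x[:,:,::-1],(266,300)) for x in (c['image'][60:,100:400],d['image'][110:210,200:330],e['image'][110:210,180:300])]))
```

```text
47 [ 0.45931428 -0.12999748  0.04652586] [ 0.4854125  -0.10357885  0.05340883] [ 0.47236113 -0.11651833  0.05039527]
```

View pics/w8.png

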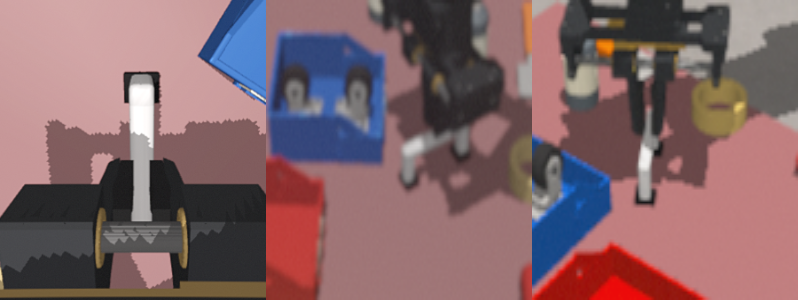

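The bar lies between the fingers (140,150 in the first crop). The gap reading understates the width, so I'll close further until there is force.

Request:
{"name": "servo_tool", "arguments": {"steps": "0 0 0 0 0 0;0 0 0 0 0 0;0 0 0 0 0 0;0 0 0 0 0 0", "hand": 0.97}}

```text
time: 36.22
position: [0.4469, -0.1392, 0.0543]
tool_rot: [[0.822, 0.569, 0.0], [0.569, -0.822, 0.0], [0.0, -0.0, -1.0]]
wrist_force: [-0.2, 1.2, 0.8]
finger_gap: 0.0028
gripper_force: 0.0
```

Run:
```python
from h import *
o=bot.get_obs();c=cap('wrist');P=cloud(c);R=np.array(o['tool_rot']);Q=(P-o['position'])@R
np.set_printoptions(linewidth=200,suppress=True)
print(o['finger_gap'],o['gripper_force'])
for r in range(180,330,12):
    row=Q[r,190:330:7]*1000; print(r,[(int(a[0]),int(a[1]),int(a[2])) if np.isfinite(a).all() else 0 for a in row])
cv2.imwrite('pics/w9.png',cv2.resize(c['image'][130:330,160:360,::-1],(600,600)))
```

```text
0.0027932516797159732 0.0
180 [(23, -42, 40), (23, -38, 40), (23, -34, 40), (22, -29, 40), (22, -25, 42), (22, -21, 41), (22, -16, 41), (22, -12, 41), (33, -6, 2), (34, -2, 0), (34, 0, 0), (34, 3, 0), (23, 9, 39), (22, 13, 41), (23, 17, 40), (22, 22, 41), (23, 26, 40), (22, 31, 41), (23, 35, 40), (23, 39, 40)]
192 [(14, -43, 41), (15, -39, 40), (15, -34, 39), (15, -30, 40), (15, -25, 40), (15, -21, 41), (15, -17, 40), (15, -12, 40), (27, -6, 3), (28, -2, 0), (28, 0, 0), (28, 3, 0), (15, 9, 41), (15, 13, 40), (14, 18, 41), (15, 22, 40), (15, 27, 40), (15, 31, 40), (15, 35, 39), (15, 40, 40)]
204 [(7, -43, 40), (7, -39, 40), (7, -35, 40), (7, -30, 41), (6, -26, 41), (7, -21, 41), (6, -17, 41), (7, -12, 41), (7, -8, 40), (21, -3, 0), (21, 0, 0), (21, 4, 0), (7, 9, 39), (7, 13, 40), (7, 18, 39), (7, 22, 40), (7, 27, 39), (7, 31, 41), (7, 35, 39), (7, 40, 40)]
216 [(0, -44, 39), (-1, -40, 42), (0, -35, 39), (0, -30, 39), (-1, -26, 41), (-1, -22, 41), (0, -17, 40), (-1, -12, 40), (-1, -8, 40), (15, -3, 0), (15, 0, 0), (15, 4, 0), (0, 9, 40), (-1, 14, 41), (0, 18, 40), (0, 23, 40), (0, 27, 
[... 2025 characters left out ...]
 5, -82), (26, 7, -82), (29, 8, -86), (34, 9, -93), (32, 11, -91), (33, 12, -92), (33, 14, -91)]
312 [(31, -14, -93), (31, -13, -93), (31, -11, -93), (31, -10, -94), (31, -8, -93), (27, -7, -88), (26, -6, -86), (25, -4, -85), (25, -3, -85), (25, -1, -86), (26, 0, -87), (25, 2, -86), (26, 3, -87), (26, 5, -87), (25, 7, -86), (27, 8, -89), (31, 9, -94), (31, 10, -93), (31, 12, -94), (31, 13, -94)]
324 [(28, -14, -93), (27, -13, -93), (28, -11, -94), (29, -10, -94), (28, -8, -94), (25, -7, -90), (23, -6, -88), (22, -4, -86), (23, -3, -87), (24, -1, -88), (23, 0, -88), (22, 2, -87), (23, 3, -88), (23, 5, -87), (23, 6, -88), (25, 8, -90), (27, 9, -93), (28, 10, -93), (28, 12, -93), (29, 13, -94)]
```

View pics/w9.png

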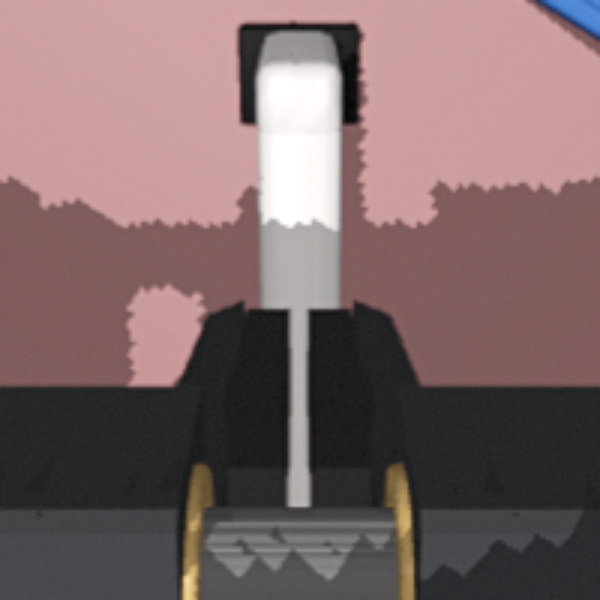

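Run:
```python
from h import *
P=np.load('w1.npz')['P']; R=np.diag([1,-1,-1.]); Q=((P-[.5193,.1552,.398])@R).reshape(-1,3)
m=(abs(Q[:,0])<.03)&(abs(Q[:,1])<.08)&(Q[:,2]<.1);q=Q[m]
for lo in range(-60,60,10):
    k=(q[:,2]*1000>=lo)&(q[:,2]*1000<lo+10)
    if k.any(): print(lo,k.sum(),'x',q[k,0].min().round(3),q[k,0].max().round(3),'|y|',abs(q[k,1]).min().round(3),abs(q[k,1]).max().round(3))
```

```text
-60 1975 x -0.011 0.012 |y| 0.043 0.062
-50 1687 x -0.003 0.012 |y| 0.043 0.062
-40 1576 x -0.009 0.012 |y| 0.044 0.06
-30 1512 x -0.009 0.011 |y| 0.044 0.059
-20 1047 x -0.009 0.011 |y| 0.044 0.058
-10 351 x -0.009 0.011 |y| 0.044 0.056
```

Request:
{"name": "servo_tool", "arguments": {"steps": "0 0 0 0 0 0;0 0 0 0 0 0;0 0 0 0 0 0;0 0 0 0 0 0;0 0 0 0 0 0", "hand": 0.6}}

```text
time: 36.68
position: [0.4469, -0.1392, 0.0543]
tool_rot: [[0.822, 0.57, -0.0], [0.57, -0.822, 0.0], [-0.0, -0.0, -1.0]]
wrist_force: [0.7, 0.1, -0.4]
finger_gap: 0.0336
gripper_force: 0.0
```

```bash
cat > tip.py <<'E'
from h import *
o=bot.get_obs();c=cap('wrist');P=cloud(c);R=np.array(o['tool_rot']);Q=((P-o['position'])@R).reshape(-1,3)
C=c['image'].reshape(-1,3)
q=Q[(abs(Q[:,0])<.02)&(abs(Q[:,1])<.06)&(Q[:,2]<.03)&(Q[:,2]>-.05)&(C.max(1)<70)]
for lo in range(-50,30,10):
    k=(q[:,2]*1000>=lo)&(q[:,2]*1000<lo+10)
    if k.any(): print(lo,k.sum(),'x',q[k,0].min().round(3),q[k,0].max().round(3),'|y|',abs(q[k,1]).min().round(3),abs(q[k,1]).max().round(3))
E
python3 tip.py
```

```text
-50 1295 x 0.001 0.011 |y| 0.016 0.033
-40 1167 x -0.009 0.012 |y| 0.017 0.033
-30 1095 x -0.009 0.011 |y| 0.016 0.032
-20 719 x -0.008 0.011 |y| 0.016 0.031
-10 186 x -0.008 0.011 |y| 0.017 0.029
0 4 x -0.014 -0.011 |y| 0.008 0.008
```

The wrist cloud shows the fingertips end about 4 mm short of the reported TCP, not 25 mm ahead of it. They closed above the bar, and this also explains the narrow gap readings on the castors and studs. I'll go about 28 mm lower and check the force.

Request:
{"name": "servo_tool", "arguments": {"steps": "0 0 0.2 0 0 0;0 0 0.4 0 0 0;0 0 0.6 0 0 0;0 0 0.7 0 0 0;0 0 0.7 0 0 0;0 0 0.7 0 0 0"}}

```text
time: 37.23
position: [0.4464, -0.1389, 0.0257]
tool_rot: [[0.822, 0.569, -0.001], [0.569, -0.822, 0.001], [-0.001, -0.001, -1.0]]
wrist_force: [-0.4, 0.1, 0.4]
finger_gap: 0.0354
gripper_force: 0.0
```

Request:
{"name": "servo_tool", "arguments": {"steps": "0 0 0 0 0 0;0 0 0 0 0 0;0 0 0 0 0 0;0 0 0 0 0 0;0 0 0 0 0 0", "hand": 0.95, "grip_force": 15}}

```text
time: 37.65
position: [0.4471, -0.1394, 0.0267]
tool_rot: [[0.822, 0.57, 0.001], [0.57, -0.822, -0.0], [0.0, 0.001, -1.0]]
wrist_force: [-0.1, -0.1, 1.0]
finger_gap: 0.0139
gripper_force: 15.0
```

Request:
{"name": "servo_tool", "arguments": {"steps": "0 0 -0.1 0 0 0;0 0 -0.5 0 0 0;0 0 -1.2 0 0 0;0 0 -2 0 0 0;0 0 -2.8 0 0 0;0 0 -3.3 0 0 0;0 0 -3.3 0 0 0;0 0 -3.3 0 0 0;0 0 -3.3 0 0 0"}}

```text
time: 38.4
position: [0.4461, -0.1387, 0.1573]
tool_rot: [[0.822, 0.569, -0.001], [0.569, -0.822, 0.001], [-0.001, -0.001, -1.0]]
wrist_force: [-0.7, -0.3, -1.9]
finger_gap: 0.014
gripper_force: 15.0
```

```bash
python3 -c "
from h import *; from bins import *
x,y,a=B['red'];go(x,y,.16,a)
o=bot.get_obs();print(o['finger_gap'],o['gripper_force'])"
```

```text
units [ 6.275  0.112 -0.071] [-0.01  0.01  6.12] rows 6.0 t 38.4 q [-0.56  0.03  1.94  0.    1.17  0.41]
0.01395513016744473 14.994557546451688
```

Request:
{"name": "servo_tool", "arguments": {"steps": "0.4 0 -0.07 0 0 0.4;1.1 0.02 -0.07 0 0 1.1;1.8 0.03 -0.07 0 0 1.8;2.6 0.05 -0.07 0 0 2.6;3.4 0.06 -0.07 0 0 3.4;4.2 0.08 -0.07 0 0 4.2;5 0.1 -0.07 0 0 5;5.7 0.11 -0.07 0 0 5.6;6.15 0.11 -0.07 0 0 6;6.28 0.11 -0.07 0 0 6.12;6.28 0.11 -0.07 0 0 6.12;6.28 0.11 -0.07 0 0 6.12"}}

```text
time: 39.4
position: [0.6544, 0.0001, 0.1591]
tool_rot: [[0.997, 0.073, -0.004], [0.073, -0.997, 0.0], [-0.004, -0.001, -1.0]]
wrist_force: [-0.3, -0.6, -1.0]
finger_gap: 0.0135
gripper_force: 15.0
```

Request:
{"name": "servo_tool", "arguments": {"steps": "0 0 0 0 0 0;0 0 0 0 0 0;0 0 0 0 0 0"}}

```text
time: 39.65
position: [0.6553, -0.0005, 0.1613]
tool_rot: [[0.997, 0.071, -0.0], [0.071, -0.997, -0.0], [-0.0, 0.0, -1.0]]
wrist_force: [-0.2, -0.2, -1.1]
finger_gap: 0.0135
gripper_force: 15.0
```

Run:
```python
from h import *; from bins import *
x,y,a=B['red'];go(x,y,.034,a)
o=bot.get_obs();print(o['position'])
c=cap('wrist');Q=cloud(c);R=np.array(o['tool_rot']);q=((Q-o['position'])@R).reshape(-1,3);C=c['image'].reshape(-1,3).astype(int)
m=(abs(q[:,0])<.06)&(abs(q[:,1])<.012)&(q[:,2]>-.04)&(q[:,2]<.02)&(C.min(1)>120)
print('bar in tool',q[m].min(0),q[m].max(0))
W=Q.reshape(-1,3);r=(C[:,0]-C[:,1]>80)&(W[:,2]>.04)&(W[:,2]<.075)&(abs(W[:,0]-.655)<.1)&(abs(W[:,1])<.09)
t=cv2.minAreaRect((W[r][:,:2]*1000).astype(np.float32));print('red rim',t)
```

```text
units [-0.005 -0.026  3.181] [ 0.    0.   -0.01] rows 3.1 t 39.65 q [-0.18  0.42  1.45 -0.    1.27  1.32]
[ 6.55295396e-01 -5.15365351e-04  1.61258476e-01]
bar in tool [-0.04920462 -0.00873784 -0.02898963] [0.04886566 0.00695964 0.00795454]
red rim ((656.940673828125, -0.976715087890625), (149.33775329589844, 130.2587890625), 4.173096179962158)
```

Handle centred in the jaws and over the red bin. Lowering.

Request:
{"name": "servo_tool", "arguments": {"steps": "0 -0.02 0.5 0 0 0;0 -0.02 1.2 0 0 0;0 -0.02 1.9 0 0 0;0 -0.02 2.5 0 0 0;0 -0.02 3 0 0 0;0 -0.02 3.15 0 0 0;0 -0.02 3.15 0 0 0;0 -0.02 3.15 0 0 0;0 -0.02 3.15 0 0 0;0 -0.02 3.15 0 0 0"}}

```text
time: 40.53
position: [0.6573, 0.0007, 0.0372]
tool_rot: [[0.997, 0.072, 0.003], [0.072, -0.997, -0.001], [0.003, 0.001, -1.0]]
wrist_force: [-0.3, 0.2, -1.2]
finger_gap: 0.0138
gripper_force: 15.0
```

Request:
{"name": "servo_tool", "arguments": {"steps": "0 0 0.02 0 0 0;0 0 0.04 0 0 0;0 0 0.06 0 0 0;0 0 0.06 0 0 0;0 0 0.06 0 0 0"}}

```text
time: 40.95
position: [0.6557, 0.0011, 0.0327]
tool_rot: [[0.997, 0.072, -0.0], [0.072, -0.997, 0.0], [-0.0, -0.0, -1.0]]
wrist_force: [-0.9, 0.1, -1.7]
finger_gap: 0.0137
gripper_force: 15.0
```

Request:
{"name": "servo_tool", "arguments": {"steps": "0 0 0.02 0 0 0;0 0 0.035 0 0 0;0 0 0.05 0 0 0;0 0 0.05 0 0 0;0 0 0.05 0 0 0"}}

```text
time: 41.37
position: [0.6558, 0.0011, 0.0307]
tool_rot: [[0.997, 0.072, -0.0], [0.072, -0.997, 0.0], [-0.0, -0.0, -1.0]]
wrist_force: [0.3, -0.0, -0.1]
finger_gap: 0.0139
gripper_force: 15.0
```

Weight is coming off (-1.7 to -0.1 N) at the expected height. Release and rise.

Request:
{"name": "servo_tool", "arguments": {"steps": "0 0 0.01 0 0 0;0 0 0.01 0 0 0;0 0 0.01 0 0 0;0 0 0.01 0 0 0"}}

```text
time: 41.7
position: [0.6558, 0.0011, 0.0307]
tool_rot: [[0.997, 0.072, 0.0], [0.072, -0.997, -0.0], [0.0, 0.0, -1.0]]
wrist_force: [-2.8, 0.8, 5.3]
finger_gap: 0.0137
gripper_force: 15.0
```

Request:
{"name": "servo_tool", "arguments": {"steps": "0 0 0 0 0 0;0 0 0 0 0 0;0 0 0 0 0 0;0 0 0 0 0 0;0 0 0 0 0 0", "hand": 0.65}}

```text
time: 42.12
position: [0.6558, 0.001, 0.0301]
tool_rot: [[0.997, 0.072, -0.0], [0.072, -0.997, 0.0], [-0.0, -0.0, -1.0]]
wrist_force: [-0.5, -0.1, 0.3]
finger_gap: 0.031
gripper_force: 0.0
```

Request:
{"name": "servo_tool", "arguments": {"steps": "0 0 -0.3 0 0 0;0 0 -1 0 0 0;0 0 -2 0 0 0;0 0 -3 0 0 0;0 0 -4 0 0 0;0 0 -5 0 0 0;-1 0 -6 0 0 0;-2 0 -6.5 0 0 0;-3 0 -7 0 0 0;-4 0 -7 0 0 0;-4 0 -7 0 0 0;-4 0 -7 0 0 0"}}

```text
time: 43.12
position: [0.494, -0.0103, 0.3129]
tool_rot: [[0.997, 0.071, 0.003], [0.071, -0.997, -0.001], [0.003, 0.001, -1.0]]
wrist_force: [0.8, 0.1, 0.4]
finger_gap: 0.0308
gripper_force: 0.0
```

Run:
```python
from fit import *
c=cap('scene');d=cap('side');w=cap('wrist')
cv2.imwrite('pics/end.png',np.hstack([cv2.resize(x[:,:,::-1],(400,400)) for x in (c['image'][100:290,110:350],d['image'][70:300,130:360])]))
for k in(c,d):
    Q=cloud(k).reshape(-1,3)
    for x,y in((.542,-.379),(.404,-.293)):
        m=(np.hypot(Q[:,0]-x,Q[:,1]-y)<.04)&(Q[:,2]>.12)&(Q[:,2]<.14)
        print('glue',m.sum(),Q[m].mean(0).round(4) if m.any() else None)
P=cloud(w);o=bot.get_obs();print(o['position'],o['finger_gap'])
Q=P.reshape(-1,3);m=(abs(Q[:,0]-.655)<.06)&(abs(Q[:,1])<.05)&(Q[:,2]>.048)&(Q[:,2]<.062)&(w['image'].reshape(-1,3).min(1)>120)
q=Q[m];print('handle top',len(q),q.min(0),q.max(0),np.median(q[:,2]))
```

```text
glue 9 [ 0.5427 -0.3792  0.1247]
glue 8 [ 0.4048 -0.2936  0.1239]
glue 0 None
glue 6 [ 0.4047 -0.2926  0.1241]
[ 0.49691074 -0.01053501  0.311015  ] 0.031088156567683316
handle top 680 [ 0.60702964 -0.00840813  0.05090625] [0.668364   0.00863337 0.06000258] 0.05740995442459548
```

View pics/end.png

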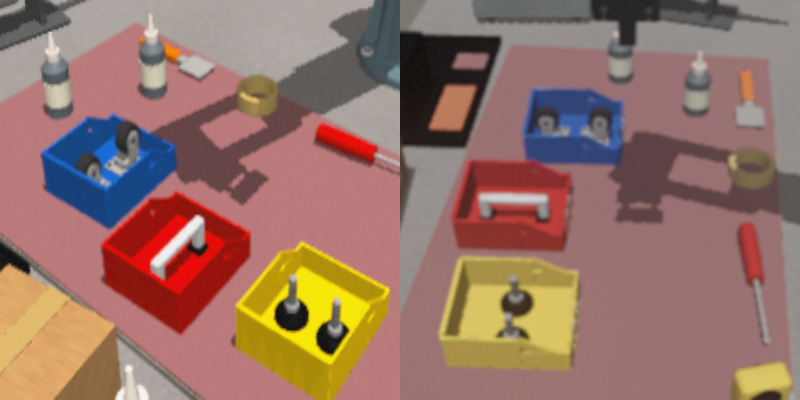

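Everything is placed: castors in blue at (90,165) and (128,140), handle on its ends in red at (178,247), and feet in yellow at (292,312) and (333,330). Both bottles still stand.

```bash
python3 -c "
from rig import bot
print(bot.hand_in())"
```

```text
the job is handed in; nothing more can be done
None
```

I put the castors in the blue bin, the feet in the yellow and the handle in the red, all flat and side by side, left both glue bottles standing, and handed the job in at about 43 s of the 131 s allowed.

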